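Pack and probe the clock movements

TASK

Each clock movement in its test cradle still has an open gap beside it: find by feel, among the steel packing blocks, the one that fills each gap with no more than a hair of play, and set it upright about mid-length in that gap, right down on the floor. When all the cradles are packed, take the probe and touch its tip to the brass contact of the red, then the yellow, then the blue movement (some colour may be missing), and hang the probe back in its stand; the blocks left over belong in the green tray at the end. Do not knock over the oil bottles or push the glass dish about.

Things in the scene. Friction and masses are not known exactly. Their poses are not given: they have to be found in the camera images.
- cradle_red: The red test cradle (may be absent): it stands loose but heavy (3 kg) on the bench; base plate 118 x 80 x 8 mm with a grey fixed jaw on its -x side, a grey stop on its +x side and, against the stop, a flat black clock movement with a red label. Jaws, movement and stop all rise to 22 mm above the bench and are 56 mm deep (y). Origin: centre of the underside; x runs from the gap side (-x) to the movement side (+x), across the gap; z up.
- gap_red (a point): Middle of the open gap between jaw and movement of the red cradle, at the level of the jaw tops, 22 mm above the bench. The gap is an upright slot, 56 mm long along y, open at both y ends, 14 mm deep (its floor is 8 mm above the bench), with 3 mm 45 degree lead-ins at its mouth. Its width differs from cradle to cradle and is not told: it is that of its matching packing block plus 2 mm. Axes as the cradle's.
- pad_red (a point): Centre of the top of the round brass test contact (contact_red, 14 mm diameter, 8 mm proud) on the red movement, 30 mm above the bench; sprung, it gives up to 5 mm downward at about 1 N to 5 N.
- cradle_yellow: The yellow test cradle (may be absent): it stands loose but heavy (3 kg) on the bench; base plate 118 x 80 x 8 mm with a grey fixed jaw on its -x side, a grey stop on its +x side and, against the stop, a flat black clock movement with a yellow label. Jaws, movement and stop all rise to 22 mm above the bench and are 56 mm deep (y). Origin: centre of the underside; x runs from the gap side (-x) to the movement side (+x), across the gap; z up.
- gap_yellow (a point): Middle of the open gap between jaw and movement of the yellow cradle, at the level of the jaw tops, 22 mm above the bench. The gap is an upright slot, 56 mm long along y, open at both y ends, 14 mm deep (its floor is 8 mm above the bench), with 3 mm 45 degree lead-ins at its mouth. Its width differs from cradle to cradle and is not told: it is that of its matching packing block plus 2 mm. Axes as the cradle's.
- pad_yellow (a point): Centre of the top of the round brass test contact (contact_yellow, 14 mm diameter, 8 mm proud) on the yellow movement, 30 mm above the bench; sprung, it gives up to 5 mm downward at about 1 N to 5 N.
- cradle_blue: The blue test cradle (may be absent): it stands loose but heavy (3 kg) on the bench; base plate 118 x 80 x 8 mm with a grey fixed jaw on its -x side, a grey stop on its +x side and, against the stop, a flat black clock movement with a blue label. Jaws, movement and stop all rise to 22 mm above the bench and are 56 mm deep (y). Origin: centre of the underside; x runs from the gap side (-x) to the movement side (+x), across the gap; z up.
- gap_blue (a point): Middle of the open gap between jaw and movement of the blue cradle, at the level of the jaw tops, 22 mm above the bench. The gap is an upright slot, 56 mm long along y, open at both y ends, 14 mm deep (its floor is 8 mm above the bench), with 3 mm 45 degree lead-ins at its mouth. Its width differs from cradle to cradle and is not told: it is that of its matching packing block plus 2 mm. Axes as the cradle's.
- pad_blue (a point): Centre of the top of the round brass test contact (contact_blue, 14 mm diameter, 8 mm proud) on the blue movement, 30 mm above the bench; sprung, it gives up to 5 mm downward at about 1 N to 5 N.
- block_a (a point): Centre (half-way up) of a loose polished (slippery) steel packing block, standing on the bench: 40 mm along its own y, 32 mm high, thickness along its own x. The four blocks are 22, 26, 30 and 34 mm thick, 0.16 kg or so; which is which is not told (the letters say nothing) and must be felt. One at least fits no gap.
- block_b (a point): Centre (half-way up) of a loose polished (slippery) steel packing block, standing on the bench: 40 mm along its own y, 32 mm high, thickness along its own x. The four blocks are 22, 26, 30 and 34 mm thick, 0.16 kg or so; which is which is not told (the letters say nothing) and must be felt. One at least fits no gap.
- block_c (a point): Centre (half-way up) of a loose polished (slippery) steel packing block, standing on the bench: 40 mm along its own y, 32 mm high, thickness along its own x. The four blocks are 22, 26, 30 and 34 mm thick, 0.16 kg or so; which is which is not told (the letters say nothing) and must be felt. One at least fits no gap.
- block_d (a point): Centre (half-way up) of a loose polished (slippery) steel packing block, standing on the bench: 40 mm along its own y, 32 mm high, thickness along its own x. The four blocks are 22, 26, 30 and 34 mm thick, 0.16 kg or so; which is which is not told (the letters say nothing) and must be felt. One at least fits no gap.
- stand: Wooden probe stand, fixed: 70 x 70 mm, 64 mm high, its top plate (8 mm) pierced by a 21 mm square hole in the middle; 6 mm floor plate. Origin: centre of the underside, z up.
- probe_mid (a point): Middle of the orange handle (16 x 16 mm, 50 mm tall, sides along its x and y) of the loose test probe, 0.06 kg, which hangs upright in the stand. Under the handle a black 34 x 34 x 6 mm collar rests on the stand's top; this point is 31 mm above the collar's underside. z points from tip to handle.
- probe_tip (a point): Tip of the test probe: end of the 8 mm thick steel rod that reaches 50 mm below the collar's underside, 81 mm straight below probe_mid.
- block_tray: Shallow green plastic tray for leftover blocks, fixed, empty at the start: 130 mm along its x, 110 mm along its y, 14 mm high, walls and floor 5 mm thick. Origin: centre of the underside, z up.
- oil_a: Bystander, loose: small amber oil bottle, 26 mm wide, 55 mm high. Origin: centre of the underside.
- oil_b: Bystander, loose: small green oil bottle, 28 mm wide, 60 mm high. Origin: centre of the underside.
- dish: Bystander, loose: shallow glass parts dish, 70 mm wide, 18 mm high. Origin: centre of the underside.
Not all that is in view belongs to the job. Several things look just like the block_tray: the one meant starts farthest to the robot's right.

How it is judged (in metres and radians):
On the way, in this order (a step that is already met when the one before it is completed fails the run):
1. every cradle present has its gap filled by the one block that fits it, down on the floor of the gap (x of block_c in the frame of gap_red between -0.003 and 0.003 m and y of block_c in the frame of gap_red between -0.015 and 0.015 m and z of block_c in the frame of gap_red between -0.002 and 0.0045 m and x of block_b in the frame of gap_yellow between -0.003 and 0.003 m and y of block_b in the frame of gap_yellow between -0.015 and 0.015 m and z of block_b in the frame of gap_yellow between -0.002 and 0.0045 m and x of block_a in the frame of gap_blue between -0.003 and 0.003 m and y of block_a in the frame of gap_blue between -0.015 and 0.015 m and z of block_a in the frame of gap_blue between -0.002 and 0.0045 m), for 0.3 s.
2. the probe's tip touches the red movement's brass contact (contact force between probe and contact_red above 0.3 N and distance between probe_tip and pad_red below 0.01 m), for 0.1 s.
3. the probe's tip touches the yellow movement's brass contact (contact force between probe and contact_yellow above 0.3 N and distance between probe_tip and pad_yellow below 0.01 m), for 0.1 s.
4. the probe's tip touches the blue movement's brass contact (contact force between probe and contact_blue above 0.3 N and distance between probe_tip and pad_blue below 0.01 m), for 0.1 s.
At the end, for the whole second after the job is handed in: In every cradle present the matching block stands in the gap, within 3 mm of its middle across and 15 mm along, on its floor to 2.5 mm; the probe hangs at rest in the stand (tip within 12 mm of its middle, 0.12 rad of upright, collar down to 4 mm); the other blocks are in the green tray (all of step 1 and horizontal distance between probe_tip and stand below 0.012 m and z of probe_mid in the frame of stand below 0.099 m and angle between probe_mid's own z axis and vertical below 0.12 rad and linear speed of probe below 0.02 m/s and x of block_d in the frame of block_tray between -0.058 and 0.058 m and y of block_d in the frame of block_tray between -0.048 and 0.048 m and height (world z) of block_d below 0.035 m and ((x of block_c in the frame of gap_red between -0.003 and 0.003 m and y of block_c in the frame of gap_red between -0.015 and 0.015 m and z of block_c in the frame of gap_red between -0.002 and 0.0045 m) or (x of block_c in the frame of block_tray between -0.058 and 0.058 m and y of block_c in the frame of block_tray between -0.048 and 0.048 m and height (world z) of block_c below 0.035 m)) and ((x of block_b in the frame of gap_yellow between -0.003 and 0.003 m and y of block_b in the frame of gap_yellow between -0.015 and 0.015 m and z of block_b in the frame of gap_yellow between -0.002 and 0.0045 m) or (x of block_b in the frame of block_tray between -0.058 and 0.058 m and y of block_b in the frame of block_tray between -0.048 and 0.048 m and height (world z) of block_b below 0.035 m)) and ((x of block_a in the frame of gap_blue between -0.003 and 0.003 m and y of block_a in the frame of gap_blue between -0.015 and 0.015 m and z of block_a in the frame of gap_blue between -0.002 and 0.0045 m) or (x of block_a in the frame of block_tray between -0.058 and 0.058 m and y of block_a in the frame of block_tray between -0.048 and 0.048 m and height (world z) of block_a below 0.035 m))); the robot touches nothing.
It fails at once if the oil_a is knocked over (angle between oil_a's own z axis and vertical above 0.7 rad).
It fails at once if the oil_b is knocked over (angle between oil_b's own z axis and vertical above 0.7 rad).
It fails at once if the glass dish is pushed more than 5 cm (distance of dish from where it was at the start of the episode above 0.05 m).
Of cradle_red, cradle_yellow, cradle_blue only 2 to 3 are there at a start; the rules pass over those that are not, and their reading is None.
At some moment in a run one of packing_a, packing_b, packing_c, packing_d may be knocked a few centimetres aside while the robot is not near it.
It also fails if it takes over 210 s, if anything falls off the work surface, if the arm or the gripper's body presses on something with over 40 N, if the wrist force passes 120 N, or if a joint passes its speed limit or range.

ROBOT

A 6-joint arm with a two-finger parallel gripper is mounted at the origin on the work surface. World frame = base frame: x ahead of the robot, y to its left, z up, the work surface at z = 0. Lengths are in m, angles in degrees, forces in N, time in s.
With the tool pointing down it reaches from about 0.375 to 0.9 m from the base axis. Payload 3.1 kg.
Tool frame: the origin (TCP) lies between the finger pads; the fingertips stand 22 mm ahead of it and the grasp point (between the pads) lies 3 mm ahead of it; z points along the fingers, y is the line along which they close (so a half turn about z gives the same grasp; the last joint's range is limited). The gripper opens to 87 mm and grips with 3 to 60 N. Pads are 19 mm wide; open, the fingers measure 117 mm over their backs; the gripper's body (75 mm by 190 mm) begins 51 mm behind the grasp point.
Start: joints at [59.043, 30.224, 82.088, -0, 67.689, -10.227], TCP at [0.221, 0.585, 0.245] pointing down, gripper open.
Joint ranges: [-176.69, 176.69], [-43.24, 126.21], [12.49, 139.97], [-82, 262], [0, 151.66], [-163.58, 163.58]. Speed limits (degrees/s): [159.86, 159.86, 180, 180, 180, 180].

INTERFACE

Orientations are given as a 3x3 rotation matrix whose columns are the frame's x, y, z axes.
In Python, from rig import bot, capture, search_frame, outline_of, spot_point gives the robot as it stands.
- The arm moves only by the tool jog_arm, never from a script. Its argument "rows" is text: rows parted by semicolons, each of 7 numbers parted by spaces: the opening, from 0 (shut) to 1 (fully open), then the shift along the tool's x, y, z as a fraction of full scale, then the turn, a rotation vector about the tool's x, y, z as a fraction of full scale. A call has 1 to 20 rows; each row is the pose to reach, as a shift and turn from the pose commanded when the call began, along the tool's axes at that moment; what a row does not reach only later rows make up. Full scale, the value 1, is 0.5 m for a shift and pi/4 rad for a turn. A row lasts 1/12 s, in which the tool goes at most 41.7 mm and 7.16 degrees, less where a joint would pass 70% of its speed; a pose out of reach is approached as far as the arm can. A call with a number of a shift or a turn outside -1 to 1 is refused whole. A call with a gripper value outside its range is refused whole. The fingers move at their own pace and stop on an object; the grip force is fixed at half the most. Time passes only in rows, so rows that repeat a pose let the fingers close. It gives the time, the measured TCP pose, the force, the opening and the grip force at its end, in the units of the state.
- bot.read_state(): the state, without advancing time (a new reading comes with each control period).
- capture(name): name is "side" or "top" or "wrist"; returns a dict with "pixels" (480x640x3 uint8, red, green, blue), "fx", "fy", "cx", "cy" (pixels), "R" (3x3) and "t" (3): a world point X has camera coordinates R X + t; the wrist camera has in their place "mount" (4x4, takes a point from camera to tool coordinates, whose origin is the TCP and whose axes are the flange's). Camera axes: x right, y down, z forward; pixel columns grow to the right and rows downward; lengths in m; the calibration is good to about 2 mm. A picture is of the moment at which its call begins: read the wrist's pose just before it. There is no depth.
- bot.hand_in(): hands the job in; it is judged then, once.
Trained networks look in a picture, given as the dict that the camera call returned (one of the last four; its "shot" number tells which), for a name from the list of things; names that differ only in an ending like _2 or _b are one class to them, and where a whole thing is asked for, a point or a joint stands for the part that bears it (a point fixed in the world has none). Each returns a list of dicts, best first, with "conf" (0 to 1); they miss things now and then, are a little off and sometimes report something else, mostly with a low value. They report only what shows in the picture. A call takes as long as a camera call. They do not tell look-alikes from the thing itself.
- search_frame(label, picture): "point" ([x, y, z] in m, in world coordinates, good to about 4 mm: the middle of the surface that is visible of it).
- outline_of(label, picture): "region" (480x640 bool, what is visible of it).
- spot_point(label, picture): "point" ([x, y, z] in m, in world coordinates, good to about 4 mm: a listed point, or the origin of a listed thing).
The state is a dict: "time_s": time; "joint_positions": joint angles; "qvel": joint speeds; "tau": joint torques, N m; "position": TCP position; "tcp_rot": TCP orientation; "force": force on the tool from outside, world axes, zero at the start; "moment": the same for the moment, N m; "opening": opening from 0.0 (shut) to 1.0 (fully open); "grasp_force": force on a finger pad.
Only numpy, scipy, OpenCV 4.12 (cv2) and the standard library are available. Lean on these libraries where they do the work, as an engineer would, in place of code of your own. Each camera call takes 0.05 s, during which the arm holds its last target. There are 200 camera calls.

## Working session

There is one attempt and no reset: what is moved stays moved. The work goes in short steps, Python scripts to look and compute and a tool call to move; the robot and the scene stay as the last step left them, time stands still between calls to the robot, and variables do not carry over. Pictures are saved under pics/ and viewed, at most 18 in all, crops included, and the job is handed in when it is done.

Besides the shell and the picture viewer there is one more tool, called after "Emit:" as a command line: name --argument value ..., lists and objects as JSON in quotes. jog_arm: Moves the arm, as the interface text tells. Its arguments: {"type":"object","properties":{"rows":{"type":"string"}},"required":["rows"]}

```bash
ls; mkdir -p pics; cat > h.py <<'E'
import numpy as np, cv2
from rig import bot, capture, search_frame, outline_of, spot_point
def save(c,n): cv2.imwrite(f'pics/{n}.png',cv2.cvtColor(c['pixels'],cv2.COLOR_RGB2BGR))
def ray(c,u,v,z):
    d=np.array([(u-c['cx'])/c['fx'],(v-c['cy'])/c['fy'],1]); R=np.array(c['R']);t=np.array(c['t'])
    o=-R.T@t; d=R.T@d; return o+d*(z-o[2])/d[2]
def proj(c,X):
    p=np.array(c['R'])@X+np.array(c['t']); return c['fx']*p[0]/p[2]+c['cx'],c['fy']*p[1]/p[2]+c['cy']
E
python3 - <<'E'
from h import *
s=bot.read_state(); print({k:np.round(v,3).tolist() for k,v in s.items()})
c=capture('top'); save(c,'top1'); print(-np.array(c['R']).T@c['t'],c['fx'])
for n in ['cradle_red','cradle_yellow','cradle_blue','gap_red','gap_yellow','gap_blue','pad_red','pad_yellow','pad_blue','block_a','stand','probe_mid','block_tray','oil_a','oil_b','dish']:
    for r in spot_point(n,c)[:5]: print(n,np.round(r['point'],3),round(r['conf'],2),np.round(proj(c,r['point'])))
E
```

```text
pics
{'time_s': 0.0, 'joint_positions': [59.042, 30.28, 82.156, -0.001, 67.691, -10.227], 'qvel': [-0.055, 0.037, -0.071, -0.077, 0.028, 0.036], 'tau': [-0.0, -44.004, -17.66, 0.063, 0.058, -0.0], 'position': [0.221, 0.584, 0.244], 'tcp_rot': [[-0.935, 0.354, -0.001], [0.354, 0.935, -0.002], [0.0, -0.002, -1.0]], 'force': [-1.023, -0.181, -0.231], 'moment': [0.041, 0.03, -0.02], 'grasp_force': 0.0, 'opening': 0.999}
[0.36040272 0.01597367 1.00528911] 499.72389618548914
cradle_red [ 0.633 -0.243  0.   ] 0.87 [452. 169.]
cradle_yellow [ 0.468 -0.358  0.001] 0.62 [514. 248.]
cradle_yellow [ 0.637 -0.01  -0.   ] 0.59 [338. 170.]
cradle_yellow [0.441 0.042 0.016] 0.19 [314. 265.]
cradle_blue [ 0.588  0.214 -0.001] 0.8 [230. 197.]
gap_red [ 0.611 -0.232  0.023] 0.73 [450. 177.]
gap_yellow [ 0.606 -0.015  0.022] 0.56 [341. 183.]
gap_blue [0.561 0.206 0.021] 0.78 [232. 207.]
pad_red [ 0.667 -0.23   0.027] 0.57 [448. 150.]
pad_yellow [0.657 0.007 0.03 ] 0.36 [330. 157.]
pad_blue [ 0.636 -0.007  0.003] 0.71 [337. 171.]
pad_blue [ 0.464 -0.355  0.   ] 0.66 [513. 250.]
pad_blue [0.611 0.231 0.03
[... 237 characters left out ...]
4 [367. 262.]
stand [0.432 0.341 0.   ] 0.88 [168. 274.]
block_tray [ 0.47  -0.356  0.001] 0.84 [513. 247.]
block_tray [ 0.275 -0.271 -0.001] 0.71 [476. 347.]
block_tray [ 0.633 -0.24   0.003] 0.3 [451. 169.]
oil_a [ 0.464 -0.358  0.   ] 0.75 [515. 250.]
oil_a [ 0.574  0.113 -0.002] 0.55 [279. 202.]
oil_a [ 0.595 -0.106  0.004] 0.55 [386. 189.]
oil_a [0.43  0.153 0.014] 0.5 [259. 272.]
oil_b [ 0.464 -0.358  0.   ] 0.75 [515. 250.]
oil_b [ 0.574  0.113 -0.002] 0.55 [279. 202.]
oil_b [ 0.595 -0.106  0.004] 0.55 [386. 189.]
oil_b [0.43  0.153 0.014] 0.5 [259. 272.]
dish [ 0.57   0.394 -0.   ] 0.83 [144. 207.]
dish [0.56  0.206 0.022] 0.66 [232. 208.]
dish [ 0.605 -0.016  0.021] 0.29 [342. 183.]
```

```bash
python3 - <<'E'
import cv2
i=cv2.imread('pics/top1.png')[110:390,110:570]
cv2.imwrite('pics/top1c.png',cv2.resize(i,None,fx=1.73,fy=1.73,interpolation=cv2.INTER_CUBIC))
E
```

```text
(no output)
```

View pics/top1c.png

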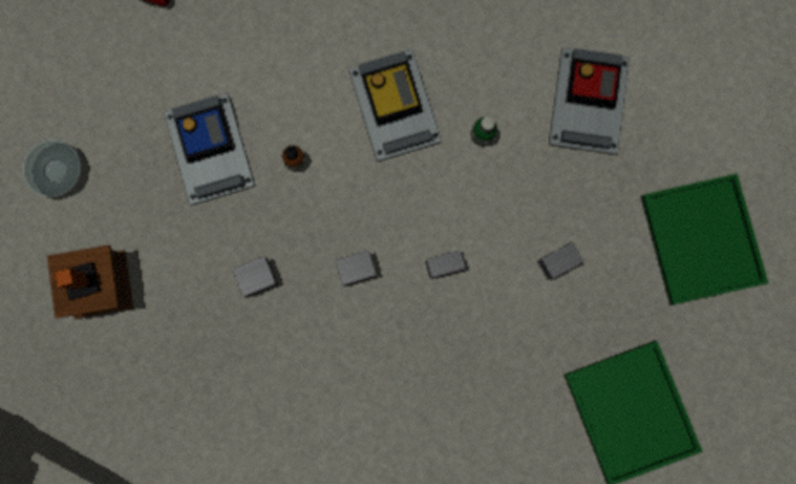

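The view shows blocks (dull grey) at crop (256,276), (357,268), (447,264), (562,260). The cradles are blue (212,148), yellow (396,105) and red (590,100); the bottles are at (293,157) and (486,131); the stand is at (83,280).

Look-alikes are the two green trays, at (704,240) and (633,412). The right-most (most -y) is the first, at about (0.47,-0.357).

```bash
cat >> h.py <<'E'
from scipy.spatial.transform import Rotation as Ro
def wcap():
    s=bot.read_state(); c=capture('wrist'); M=np.array(c['mount']); T=np.eye(4); T[:3,:3]=s['tcp_rot']; T[:3,3]=s['position']
    W=np.linalg.inv(T@M); c['R']=W[:3,:3]; c['t']=W[:3,3]; return c
def tgt(p,th,go=True):
    """tool y at angle th (deg, mod 180), pointing down -> row numbers"""
    s=bot.read_state(); R=np.array(s['tcp_rot']); cur=np.degrees(np.arctan2(R[1,1],R[0,1]))
    th=cur+((th-cur+90)%180-90); a=np.radians(th)
    y=np.array([np.cos(a),np.sin(a),0]); z=np.array([0,0,-1.]); D=np.c_[np.cross(y,z),y,z]
    d=R.T@(np.array(p)-s['position'])/0.5; r=Ro.from_matrix(R.T@D).as_rotvec()/(np.pi/4)
    print('row', ' '.join(f'{v:.4f}' for v in [*d,*r]), 'th',round(th,1)); 
def st():
    s=bot.read_state(); R=np.array(s['tcp_rot']); print('t',round(s['time_s'],2),'p',np.round(s['position'],4),'th',round(np.degrees(np.arctan2(R[1,1],R[0,1])),1),'f',np.round(s['force'],1),'op',round(s['opening'],4),'mm',round(s['opening']*87,2),'g',round(s['grasp_force'],1))
E
python3 - <<'E'
from h import *
c=capture('wrist'); print(np.round(c['mount'],3),c['fx'])
tgt([0.44,0.05,0.30],0)
E
```

```text
[[-0.001 -0.966 -0.258  0.071]
 [ 1.    -0.001 -0.     0.   ]
 [-0.    -0.258  0.966 -0.139]
 [ 0.     0.     0.     1.   ]] 388.0791312350573
row -0.7877 -0.8449 -0.1109 0.0001 -0.0000 1.5393 th 0.0
```

Emit:
jog_arm --rows "1 -0.4 -0.42 -0.11 0 0 0.8;1 -0.4 -0.42 -0.11 0 0 0.8;1 -0.4 -0.42 -0.11 0 0 0.8;1 -0.4 -0.42 -0.11 0 0 0.8;1 -0.4 -0.42 -0.11 0 0 0.8;1 -0.4 -0.42 -0.11 0 0 0.8;1 -0.4 -0.42 -0.11 0 0 0.8;1 -0.4 -0.42 -0.11 0 0 0.8"

```text
time_s: 1.57
position: [0.3365, 0.3128, 0.301]
tcp_rot: [[-0.544, 0.839, 0.003], [0.839, 0.544, -0.002], [-0.003, 0.002, -1.0]]
force: [-0.1, 0.6, -1.3]
opening: 1.0
grasp_force: 0.0
```

```bash
python3 - <<'E'
from h import *
st(); tgt([0.56,0.20,0.18],0)
E
```

```text
t 1.57 p [0.3365 0.3128 0.301 ] th 33.0 f [-0.1  0.6 -1.3] op 1.0 mm 87.0 g 0.0
row -0.4316 0.2519 0.2438 0.0036 0.0033 0.7322 th 0.0
```

Emit:
jog_arm --rows "1 -0.43 0.25 0.24 0 0 0.73;1 -0.43 0.25 0.24 0 0 0.73;1 -0.43 0.25 0.24 0 0 0.73;1 -0.43 0.25 0.24 0 0 0.73;1 -0.43 0.25 0.24 0 0 0.73;1 -0.43 0.25 0.24 0 0 0.73;1 -0.43 0.25 0.24 0 0 0.73;1 -0.43 0.25 0.24 0 0 0.73;1 -0.43 0.25 0.24 0 0 0.73"

```text
time_s: 2.32
position: [0.5568, 0.2058, 0.1782]
tcp_rot: [[-0.005, 1.0, -0.002], [1.0, 0.005, 0.0], [0.0, -0.002, -1.0]]
force: [-0.2, 0.6, 0.4]
opening: 0.998
grasp_force: 0.0
```

```bash
python3 - <<'E'
from h import *
st(); c=wcap(); save(c,'w_blue')
for n in ['gap_blue','pad_blue','cradle_blue']:
    for r in spot_point(n,c)[:2]: print(n,np.round(r['point'],4),round(r['conf'],2),np.round(proj(c,r['point'])))
tgt([0.60,0.0,0.18],0)
E
```

```text
t 2.32 p [0.5568 0.2058 0.1782] th 0.3 f [-0.2  0.6  0.4] op 0.9984 mm 86.86 g 0.0
gap_blue [0.5592 0.2027 0.0184] 0.57 [322. 237.]
cradle_blue [0.5897 0.2091 0.0017] 0.95 [359. 225.]
row -0.4153 0.0857 0.0005 0.0003 -0.0004 0.0113 th 0.0
```

View pics/w_blue.png

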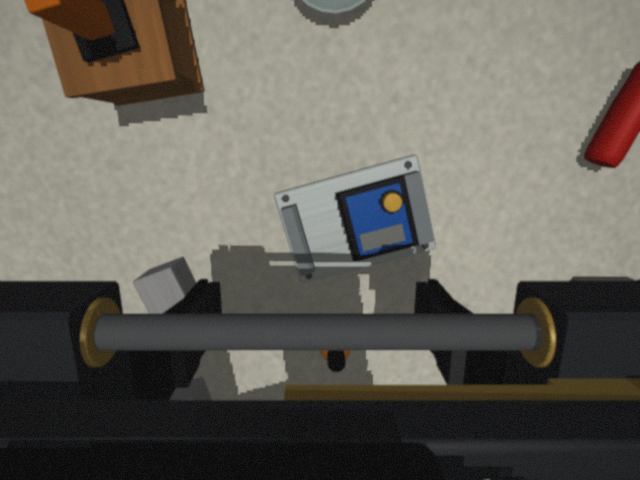

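This shows the blue cradle at (355,215): the jaw is at about x=300 and the movement's left edge at about 345. The fingers hide its lower part, so I'll go closer with an offset.

Emit:
jog_arm --rows "1 -0.08 0.03 0.1 0 0 0;1 -0.08 0.03 0.1 0 0 0;1 -0.08 0.03 0.1 0 0 0;1 -0.08 0.03 0.1 0 0 0;1 -0.08 0.03 0.1 0 0 0"

```text
time_s: 2.93
position: [0.5715, 0.1674, 0.1308]
tcp_rot: [[-0.008, 1.0, 0.001], [1.0, 0.008, 0.001], [0.001, 0.001, -1.0]]
force: [-0.4, 0.2, -0.3]
opening: 1.0
grasp_force: 0.0
```

```bash
python3 - <<'E'
from h import *
st(); c=wcap(); save(c,'blue2'); np.savez('blue2.npz',**{k:c[k] for k in ['R','t','fx','fy','cx','cy']})
for n in ['gap_blue','pad_blue','cradle_blue']:
    for r in spot_point(n,c)[:2]: print(n,np.round(r['point'],4),round(r['conf'],2),np.round(proj(c,r['point'])))
g=proj(c,np.array([.56,.204,.022])); print(g)
x,y=int(g[0])-130,int(g[1])-100
i=cv2.imread('pics/blue2.png')[max(y,0):y+200,x:x+260]; print(x,max(y,0)); cv2.imwrite('pics/blue2c.png',cv2.resize(i,None,fx=3,fy=3,interpolation=cv2.INTER_CUBIC))
tgt([0.60,-0.06,0.13],0)
E
```

```text
t 2.93 p [0.5715 0.1674 0.1308] th 0.5 f [-0.4  0.2 -0.3] op 1.0002 mm 87.02 g 0.0
gap_blue [0.5618 0.2024 0.02  ] 0.85 [304. 198.]
pad_blue [0.6111 0.232  0.0326] 0.85 [386. 151.]
pad_blue [0.5734 0.1084 0.0029] 0.67 [321. 320.]
cradle_blue [0.5871 0.2074 0.0013] 0.9 [342. 187.]
(np.float64(301.14039822329283), np.float64(195.59900699627508))
171 95
row -0.4551 0.0523 0.0017 0.0028 -0.0005 0.0110 th 0.0
```

View pics/blue2c.png

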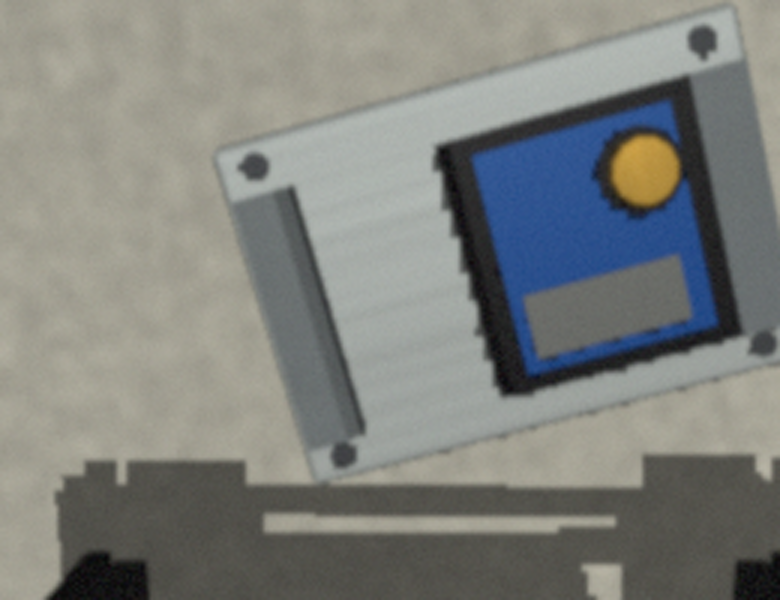

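The close-up shows the blue gap's jaw floor edge at crop (292,187)-(363,433) and the movement wall at (437,147)-(500,393), which is about 31-32 mm. Next, the same view of the other two cradles.

Emit:
jog_arm --rows "1 -0.45 0.07 -0.02 0 0 0;1 -0.45 0.07 -0.02 0 0 0;1 -0.45 0.07 -0.02 0 0 0;1 -0.45 0.07 -0.02 0 0 0;1 -0.45 0.07 0 0 0 0;1 -0.45 0.07 0 0 0 0;1 -0.45 0.07 0 0 0 0;1 -0.45 0.07 0 0 0 0"

```text
time_s: 3.8
position: [0.6085, -0.0593, 0.13]
tcp_rot: [[-0.005, 1.0, 0.001], [1.0, 0.005, 0.0], [0.0, 0.001, -1.0]]
force: [0.2, 0.0, -0.6]
opening: 1.001
grasp_force: 0.0
```

```bash
cat > look.py <<'E'
from h import *; import sys
n=sys.argv[1]; G=np.array(eval(sys.argv[2]))
st(); c=wcap(); save(c,n+'2'); np.savez(n+'2.npz',**{k:c[k] for k in ['R','t','fx','fy','cx','cy']})
for m in ['gap_','pad_','cradle_']:
    for r in spot_point(m+n,c)[:2]: print(m,np.round(r['point'],4),round(r['conf'],2),np.round(proj(c,r['point'])))
g=proj(c,G); x,y=max(int(g[0])-130,0),max(int(g[1])-100,0); print(x,y)
i=cv2.imread(f'pics/{n}2.png')[y:y+200,x:x+260]; cv2.imwrite(f'pics/{n}2c.png',cv2.resize(i,None,fx=3,fy=3,interpolation=cv2.INTER_CUBIC))
E
python3 look.py yellow '[.606,-.015,.022]'; python3 -c "
from h import *; tgt([0.62,-0.28,0.13],0)"
```

```text
t 3.8 p [ 0.6085 -0.0593  0.13  ] th 0.3 f [ 0.2  0.  -0.6] op 1.0014 mm 87.12 g 0.0
gap_ [ 0.5982 -0.0169  0.0233] 0.69 [303. 187.]
pad_ [0.6639 0.0131 0.0284] 0.95 [412. 138.]
pad_ [ 0.6388 -0.0113  0.0023] 0.46 [364. 175.]
cradle_ [ 0.6354 -0.011   0.0032] 0.63 [359. 175.]
185 83
row -0.4470 0.0198 -0.0005 -0.0003 -0.0005 0.0121 th 0.0
```

View pics/yellow2c.png

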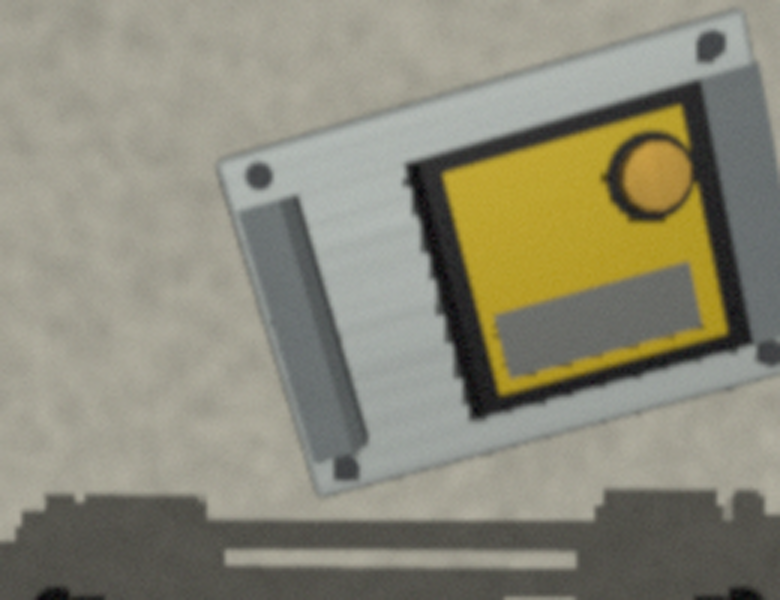

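In the yellow view, the gap runs from the jaw edge (300,197)-(367,443) to the movement (408,163)-(473,418). That is about 23.5 mm, so a 24 mm gap taking the 22 block.

Emit:
jog_arm --rows "1 -0.44 0.02 0 0 0 0;1 -0.44 0.02 0 0 0 0;1 -0.44 0.02 0 0 0 0;1 -0.44 0.02 0 0 0 0;1 -0.44 0.02 0 0 0 0;1 -0.44 0.02 0 0 0 0;1 -0.44 0.02 0 0 0 0;1 -0.44 0.02 0 0 0 0"

```text
time_s: 4.67
position: [0.6198, -0.2772, 0.1293]
tcp_rot: [[-0.007, 1.0, -0.001], [1.0, 0.007, 0.001], [0.001, -0.001, -1.0]]
force: [-0.1, 0.6, -0.0]
opening: 0.999
grasp_force: 0.0
```

```bash
python3 look.py red '[.611,-.232,.022]'; python3 -c "
from h import *; tgt([0.42,-0.12,0.18],0)"
```

```text
t 4.67 p [ 0.6198 -0.2772  0.1293] th 0.4 f [-0.1  0.6 -0. ] op 0.9989 mm 86.91 g 0.0
gap_ [ 0.6088 -0.2374  0.0244] 0.98 [302. 192.]
pad_ [ 0.6579 -0.2368  0.0316] 0.75 [382. 192.]
cradle_ [ 6.361e-01 -2.370e-01 -3.000e-04] 0.9 [343. 187.]
175 82
row 0.3154 -0.3967 -0.1002 -0.0014 -0.0014 0.0130 th -0.0
```

View pics/red2c.png

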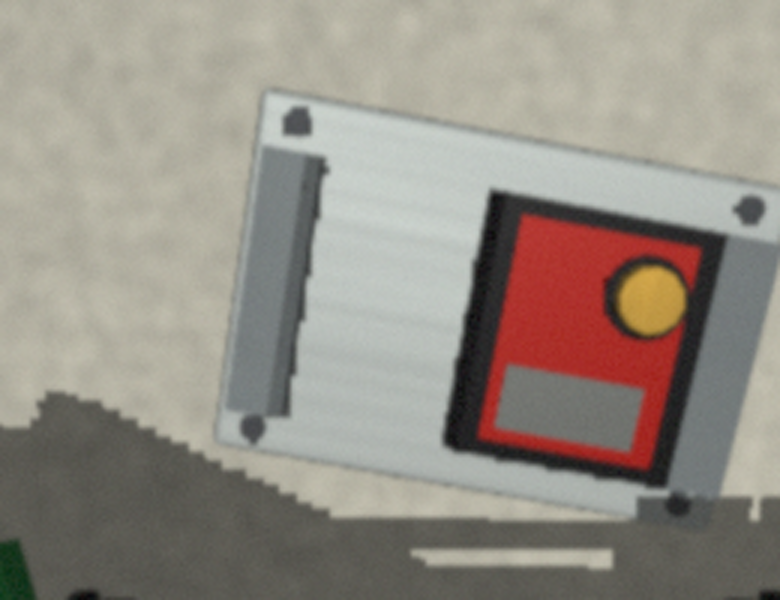

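Red: jaw edge (323,158)-(290,415), movement (490,192)-(445,445), about 36 mm, so it takes the 34 block. Blue takes the 30, yellow the 22, and the 26 is left over.

```bash
cat > gaps.py <<'E'
from h import *
E={'blue':((171,95),[(292,187),(363,433)],[(437,147),(500,393)]),
'yellow':((185,83),[(300,197),(367,443)],[(408,163),(473,418)]),
'red':((175,82),[(323,158),(290,415)],[(490,192),(445,445)])}
for n,(o,J,M) in E.items():
    c=dict(np.load(n+'2.npz')); f=lambda p,z: ray(c,o[0]+p[0]/3,o[1]+p[1]/3,z)[:2]
    j=[f(p,.012) for p in J]; m=[f(p,.020) for p in M]
    d=(j[0]-j[1])/np.linalg.norm(j[0]-j[1])+(m[0]-m[1])/np.linalg.norm(m[0]-m[1]); d/=np.linalg.norm(d)
    x=np.array([d[1],-d[0]]); mid=(sum(j)+sum(m))/4
    print(n,'mid',np.round(mid,4),'th',np.round(np.degrees(np.arctan2(x[1],x[0])),2),'w',np.round(x@(sum(m)-sum(j))/2*1e3,1),'len',[round(np.linalg.norm(q[0]-q[1])*1e3,1) for q in (j,m)])
E
python3 gaps.py
```

```text
blue mid [0.5613 0.2049] th 15.13 w 32.4 len [np.float64(56.6), np.float64(53.9)]
yellow mid [ 0.6051 -0.0172] th 14.92 w 24.2 len [np.float64(55.8), np.float64(55.4)]
red mid [ 0.6094 -0.2336] th -8.93 w 35.3 len [np.float64(56.0), np.float64(54.3)]
```

Emit:
jog_arm --rows "1 0.3 -0.4 -0.1 0 0 0;1 0.3 -0.4 -0.1 0 0 0;1 0.3 -0.4 -0.1 0 0 0;1 0.3 -0.4 -0.1 0 0 0;1 0.3 -0.4 -0.1 0 0 0;1 0.3 -0.4 -0.1 0 0 0;1 0.3 -0.4 -0.1 0 0 0;1 0.3 -0.4 -0.1 0 0 0;1 0.3 -0.4 -0.1 0 0 0"

```text
time_s: 5.62
position: [0.4199, -0.1296, 0.1803]
tcp_rot: [[-0.009, 1.0, 0.003], [1.0, 0.009, -0.002], [-0.002, 0.003, -1.0]]
force: [0.8, -0.6, 0.3]
opening: 1.003
grasp_force: 0.0
```

```bash
python3 - <<'E'
from h import *
st(); c=wcap(); save(c,'blk')
for r in spot_point('block_a',c): print(np.round(r['point'],4),round(r['conf'],2),np.round(proj(c,r['point'])))
c2=capture('top')
for r in spot_point('block_a',c2): print('top',np.round(r['point'],4),round(r['conf'],2))
E
```

```text
t 5.62 p [ 0.4199 -0.1296  0.1803] th 0.5 f [ 0.8 -0.6  0.3] op 1.0034 mm 87.3 g 0.0
[ 0.444  -0.0609  0.0159] 0.87 [351. 143.]
[ 0.4397 -0.1954  0.0137] 0.65 [341. 306.]
top [0.4329 0.1526 0.0136] 0.69
top [0.4424 0.0381 0.014 ] 0.65
top [ 0.4461 -0.0627  0.0174] 0.52
```

View pics/blk.png

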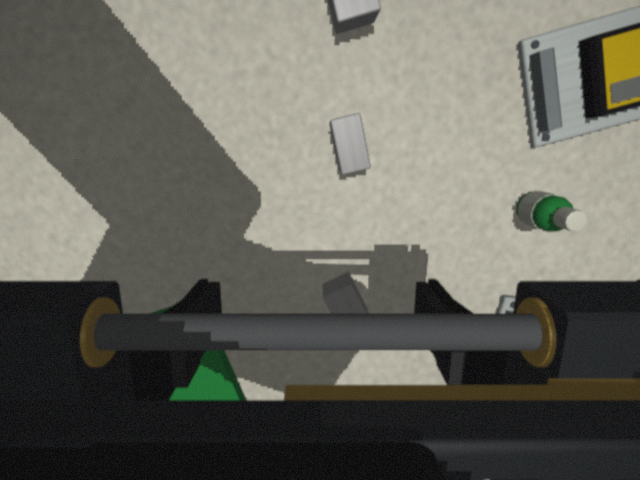

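The near block is at (350,145), another sits in shadow at (345,295), and a third is at (355,10). I'll measure outlines for angle and thickness.

```bash
cat >> h.py <<'E'
def blocks(c,zt=.032):
    seen=[]
    for r in outline_of('block_a',c):
        m=r['region'].astype(np.uint8); k,_=cv2.findContours(m,0,1)
        if not k: continue
        k=max(k,key=cv2.contourArea)
        P=np.array([ray(c,*p[0],zt)[:2] for p in k]); 
        if len(P)<8: continue
        (x,y),(w,h),a=cv2.minAreaRect((P*1e3).astype(np.float32))
        if h>w: a+=90; w,h=h,w   # long axis angle a
        print('rect',np.round([x,y],1),'long,short',round(w,1),round(h,1),'thick-dir',round((a-90+90)%180-90,1),'conf',round(r['conf'],2))
E
python3 - <<'E'
from h import *
c=wcap(); blocks(c); c=capture('top'); print('top'); blocks(c)
E
```

```text
rect [442.3  19.6] long,short 33.5 17.7 thick-dir -89.6 conf 0.9
rect [ 439.6 -180.8] long,short 39.9 28.1 thick-dir 28.3 conf 0.73
rect [441.9 -61.3] long,short 39.8 22.8 thick-dir 12.6 conf 0.69
top
rect [433.1 153.1] long,short 42.0 34.4 thick-dir 18.8 conf 0.87
rect [439.7  39.9] long,short 42.7 35.9 thick-dir 17.5 conf 0.79
rect [442.6 -60.8] long,short 42.9 23.3 thick-dir 14.8 conf 0.6
```

```bash
python3 -c "
from h import *; tgt([0.4425,-0.061,0.1],13.5);tgt([0.4425,-0.061,0.038],13.5)"
```

```text
row 0.1383 0.0475 0.1585 -0.0002 -0.0002 -0.2911 th 13.5
row 0.1382 0.0475 0.2825 -0.0002 -0.0002 -0.2911 th 13.5
```

Emit:
jog_arm --rows "1 0.138 0.0475 0.158 0 0 -0.291;1 0.138 0.0475 0.158 0 0 -0.291;1 0.138 0.0475 0.158 0 0 -0.291;1 0.138 0.0475 0.158 0 0 -0.291;1 0.138 0.0475 0.158 0 0 -0.291;1 0.138 0.0475 0.22 0 0 -0.291;1 0.138 0.0475 0.26 0 0 -0.291;1 0.138 0.0475 0.2825 0 0 -0.291;1 0.138 0.0475 0.2825 0 0 -0.291;1 0.138 0.0475 0.2825 0 0 -0.291;0 0.138 0.0475 0.2825 0 0 -0.291;0 0.138 0.0475 0.2825 0 0 -0.291;0 0.138 0.0475 0.2825 0 0 -0.291;0 0.138 0.0475 0.2825 0 0 -0.291;0 0.138 0.0475 0.2825 0 0 -0.291;0 0.138 0.0475 0.2825 0 0 -0.291;0 0.138 0.0475 0.2825 0 0 -0.291;0 0.138 0.0475 0.2825 0 0 -0.291;0 0.138 0.0475 0.2825 0 0 -0.291;0 0.138 0.0475 0.2825 0 0 -0.291"

```text
time_s: 7.68
position: [0.442, -0.0606, 0.0382]
tcp_rot: [[-0.234, 0.972, -0.0], [0.972, 0.234, 0.0], [0.0, -0.0, -1.0]]
force: [-0.3, 0.7, 0.0]
opening: 0.323
grasp_force: 0.0
```

```bash
python3 -c "
from h import *; st();tgt([0.6051,-0.0172,0.10],14.9)"
```

```text
t 7.68 p [ 0.442  -0.0606  0.0382] th 13.5 f [-0.3  0.7  0. ] op 0.3225 mm 28.06 g 0.0
row 0.0083 0.3374 -0.1235 -0.0002 -0.0001 -0.0307 th 14.9
```

Emit:
jog_arm --rows "0 0 0 0 0 0 0;0 0 0 0 0 0 0;0 0 0 0 0 0 0;0 0 0 0 0 0 0;0 0 0 0 0 0 0;0 0 0 0 0 0 0;0 0 0 0 0 0 0;0 0 0 0 0 0 0"

```text
time_s: 8.35
position: [0.442, -0.0607, 0.0383]
tcp_rot: [[-0.234, 0.972, -0.0], [0.972, 0.234, 0.0], [0.0, -0.0, -1.0]]
force: [-0.0, -0.2, -1.4]
opening: 0.245
grasp_force: 30.0
```

```bash
python3 -c "
from h import *; st();tgt([0.6051,-0.0172,0.10],14.9);tgt([0.6051,-0.0172,0.062],14.9)"
```

```text
t 8.35 p [ 0.442  -0.0607  0.0383] th 13.5 f [-0.  -0.2 -1.4] op 0.2455 mm 21.36 g 30.0
row 0.0083 0.3375 -0.1236 -0.0002 -0.0001 -0.0307 th 14.9
row 0.0083 0.3375 -0.0476 -0.0002 -0.0001 -0.0307 th 14.9
```

The grip reads 21.4 mm, so this is the 22 block for yellow. I'll lift and carry it to hover above the jaws.

Emit:
jog_arm --rows "0 0 0 -0.04 0 0 0;0 0 0 -0.08 0 0 0;0 0.0083 0.06 -0.124 0 0 -0.0307;0 0.0083 0.12 -0.124 0 0 -0.0307;0 0.0083 0.18 -0.124 0 0 -0.0307;0 0.0083 0.24 -0.124 0 0 -0.0307;0 0.0083 0.3 -0.124 0 0 -0.0307;0 0.0083 0.3375 -0.124 0 0 -0.0307;0 0.0083 0.3375 -0.124 0 0 -0.0307;0 0.0083 0.3375 -0.09 0 0 -0.0307;0 0.0083 0.3375 -0.065 0 0 -0.0307;0 0.0083 0.3375 -0.055 0 0 -0.0307;0 0.0083 0.3375 -0.055 0 0 -0.0307;0 0.0083 0.3375 -0.055 0 0 -0.0307"

```text
time_s: 9.52
position: [0.6041, -0.0173, 0.0652]
tcp_rot: [[-0.257, 0.967, -0.002], [0.967, 0.257, 0.0], [0.001, -0.002, -1.0]]
force: [0.1, -0.1, -0.8]
opening: 0.248
grasp_force: 30.0
```

```bash
python3 - <<'E'
from h import *
st();tgt([0.6051,-0.0172,0.047],14.9)
c=capture('side'); save(c,'side1'); g=np.array([.6051,-.0172,.03]); print(proj(c,g), -np.array(c['R']).T@c['t'],c['fx'])
c=wcap(); save(c,'ins1'); u,v=proj(c,g); print(u,v)
E
```

```text
t 9.52 p [ 0.6041 -0.0173  0.0652] th 14.9 f [ 0.1 -0.1 -0.8] op 0.2482 mm 21.6 g 30.0
row -0.0004 0.0021 0.0364 -0.0026 -0.0013 -0.0006 th 14.9
(np.float64(373.3406044336988), np.float64(266.21365359960555)) [ 0.35289799 -0.77332217  0.86802007] 542.3018997706813
320.2473652770972 292.5257844385619
```

View pics/side1.png

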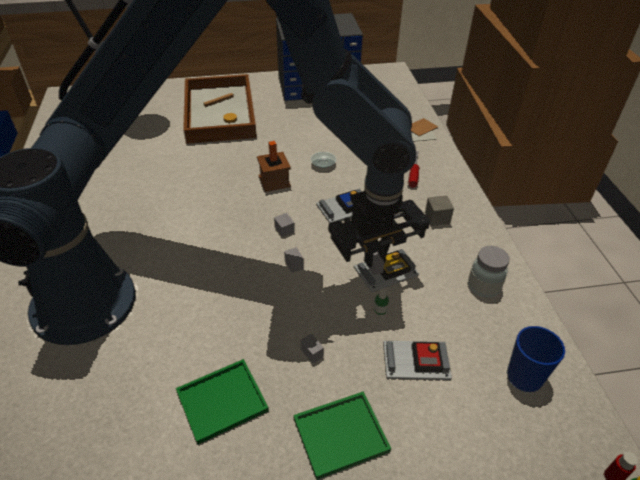

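The side view shows the block held over the yellow cradle at (375,268), with everything standing. I'll insert slowly.

Emit:
jog_arm --rows "0 0 0.002 0.006 0 0 0;0 0 0.002 0.012 0 0 0;0 0 0.002 0.016 0 0 0;0 0 0.002 0.02 0 0 0;0 0 0.002 0.022 0 0 0;0 0 0.002 0.022 0 0 0"

```text
time_s: 10.12
position: [0.6059, -0.0169, 0.0545]
tcp_rot: [[-0.257, 0.966, -0.001], [0.966, 0.257, 0.0], [0.0, -0.001, -1.0]]
force: [0.0, 0.4, -1.8]
opening: 0.252
grasp_force: 30.0
```

Emit:
jog_arm --rows "0 0 0 0.004 0 0 0;0 0 0 0.008 0 0 0;0 0 0 0.012 0 0 0;0 0 0 0.015 0 0 0;0 0 0 0.0165 0 0 0;0 0 0 0.0165 0 0 0"

```text
time_s: 10.62
position: [0.6061, -0.0169, 0.0464]
tcp_rot: [[-0.257, 0.966, -0.0], [0.966, 0.257, 0.0], [0.0, -0.0, -1.0]]
force: [-0.2, 1.0, -0.8]
opening: 0.246
grasp_force: 30.0
```

Emit:
jog_arm --rows "0.5 0 0 0 0 0 0;0.5 0 0 0 0 0 0;0.5 0 0 0 0 0 0;0.5 0 0 0 0 0 0;0.5 0 0 -0.01 0 0 0;0.5 0 0 -0.05 0 0 0;0.5 0 0 -0.1 0 0 0;1 -0.08 0 -0.17 0 0 0;1 -0.08 0 -0.17 0 0 0;1 -0.08 0 -0.17 0 0 0"

```text
time_s: 11.45
position: [0.6196, -0.0584, 0.1349]
tcp_rot: [[-0.254, 0.967, 0.008], [0.967, 0.254, -0.003], [-0.005, 0.007, -1.0]]
force: [0.6, -0.3, 0.2]
opening: 0.644
grasp_force: 0.0
```

```bash
python3 - <<'E'
from h import *
c=wcap(); st(); save(c,'ins2'); u,v=map(int,proj(c,np.array([.606,-.017,.03]))); print(u,v)
cv2.imwrite('pics/ins2c.png',cv2.resize(cv2.imread('pics/ins2.png')[max(v-80,0):v+80,u-110:u+110],None,fx=2.5,fy=2.5))
for r in spot_point('block_a',c): print(np.round(r['point'],4),round(r['conf'],2))
c=capture('top'); print('top'); blocks(c)
tgt([0.44,0.04,0.12],17); tgt([.44,.0,.2],17)
E
```

```text
t 11.5 p [ 0.6174 -0.0567  0.1328] th 14.8 f [-0.5 -0.1 -0.7] op 0.6851 mm 59.6 g 0.0
313 185
[0.4421 0.0429 0.0211] 0.82
[ 0.6078 -0.017   0.0247] 0.62
top
row 0.2724 -0.2888 0.0214 -0.0045 -0.0034 -0.0466 th 17.0
row 0.1955 -0.3100 -0.1387 -0.0045 -0.0034 -0.0466 th 17.0
```

View pics/ins2c.png

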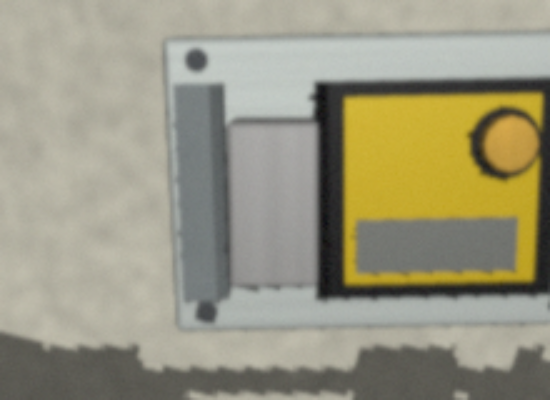

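The 22 block sits snugly in the yellow gap, at crop (275,200). Next block.

Emit:
jog_arm --rows "1 0.18 -0.305 -0.04 0 0 -0.047;1 0.18 -0.305 -0.04 0 0 -0.047;1 0.18 -0.305 -0.04 0 0 -0.047;1 0.18 -0.305 -0.04 0 0 -0.047;1 0.18 -0.305 -0.04 0 0 -0.047;1 0.18 -0.305 -0.04 0 0 -0.047;1 0.18 -0.305 -0.04 0 0 -0.047"

```text
time_s: 12.23
position: [0.4452, -0.007, 0.151]
tcp_rot: [[-0.293, 0.956, -0.001], [0.956, 0.293, 0.0], [0.001, -0.001, -1.0]]
force: [0.3, 0.2, -0.3]
opening: 1.002
grasp_force: 0.0
```

```bash
python3 - <<'E'
from h import *
st(); c=wcap(); blocks(c)
for r in spot_point('block_a',c): print(np.round(r['point'],4),round(r['conf'],2))
tgt([0.441,0.041,0.038],17)
E
```

```text
t 12.23 p [ 0.4452 -0.007   0.151 ] th 17.1 f [ 0.3  0.2 -0.3] op 1.0019 mm 87.16 g 0.0
rect [585.5  -4.6] long,short 20.0 8.6 thick-dir 12.5 conf 0.83
rect [437.1 138.2] long,short 36.5 19.2 thick-dir -73.0 conf 0.73
rect [439.6  41.5] long,short 38.9 29.6 thick-dir 17.0 conf 0.69
[ 0.6084 -0.0165  0.0251] 0.64
[0.438  0.0417 0.0153] 0.63
row 0.0982 0.0156 0.2264 0.0017 0.0010 0.0005 th 17.0
```

Emit:
jog_arm --rows "0.8 0.098 0.013 0.06 0 0 0;0.7 0.098 0.013 0.12 0 0 0;0.7 0.098 0.013 0.18 0 0 0;0.7 0.098 0.013 0.21 0 0 0;0.7 0.098 0.013 0.226 0 0 0;0.7 0.098 0.013 0.226 0 0 0;0 0.098 0.013 0.226 0 0 0;0 0.098 0.013 0.226 0 0 0;0 0.098 0.013 0.226 0 0 0;0 0.098 0.013 0.226 0 0 0;0 0.098 0.013 0.226 0 0 0;0 0.098 0.013 0.226 0 0 0;0 0.098 0.013 0.226 0 0 0;0 0.098 0.013 0.226 0 0 0;0 0.098 0.013 0.226 0 0 0;0 0.098 0.013 0.226 0 0 0;0 0.098 0.013 0.226 0 0 0;0 0.098 0.013 0.226 0 0 0"

```text
time_s: 13.88
position: [0.4388, 0.0407, 0.0393]
tcp_rot: [[-0.292, 0.956, 0.003], [0.956, 0.292, -0.0], [-0.001, 0.002, -1.0]]
force: [1.2, -0.3, 7.2]
opening: 0.341
grasp_force: 30.0
```

```bash
python3 -c "
from h import *; st();tgt([0.5623,0.2049,0.062],15.1)"
```

```text
t 13.88 p [0.4388 0.0407 0.0393] th 17.0 f [ 1.2 -0.3  7.2] op 0.3409 mm 29.66 g 30.0
row 0.2417 0.3324 -0.0449 0.0031 0.0015 0.0424 th 15.1
```

29.7 mm: the 30 block goes to blue.

Emit:
jog_arm --rows "0 0 0 -0.05 0 0 0;0 0 0 -0.1 0 0 0;0 0.04 0.06 -0.16 0 0 0.042;0 0.08 0.12 -0.16 0 0 0.042;0 0.12 0.18 -0.16 0 0 0.042;0 0.16 0.24 -0.16 0 0 0.042;0 0.2 0.29 -0.16 0 0 0.042;0 0.2417 0.332 -0.16 0 0 0.042;0 0.2417 0.332 -0.16 0 0 0.042;0 0.2417 0.332 -0.11 0 0 0.042;0 0.2417 0.332 -0.07 0 0 0.042;0 0.2417 0.332 -0.05 0 0 0.042;0 0.2417 0.332 -0.05 0 0 0.042;0 0.2417 0.332 -0.05 0 0 0.042"

```text
time_s: 15.05
position: [0.5604, 0.2046, 0.0631]
tcp_rot: [[-0.261, 0.965, -0.002], [0.965, 0.261, -0.0], [0.0, -0.002, -1.0]]
force: [0.2, 0.7, -1.8]
opening: 0.341
grasp_force: 30.0
```

```bash
python3 - <<'E'
from h import *
st();tgt([0.5623,0.2049,0.055],15.1)
c=wcap(); save(c,'ins3'); u,v=map(int,proj(c,np.array([.562,.205,.03]))); print(u,v)
cv2.imwrite('pics/ins3c.png',cv2.resize(cv2.imread('pics/ins3.png')[max(v-120,0):v+60,u-130:u+130],None,fx=2.5,fy=2.5))
E
```

```text
t 15.05 p [0.5604 0.2046 0.0631] th 15.1 f [ 0.2  0.7 -1.8] op 0.3409 mm 29.66 g 30.0
row -0.0004 0.0038 0.0161 -0.0029 -0.0002 0.0000 th 15.1
323 294
```

View pics/ins3c.png

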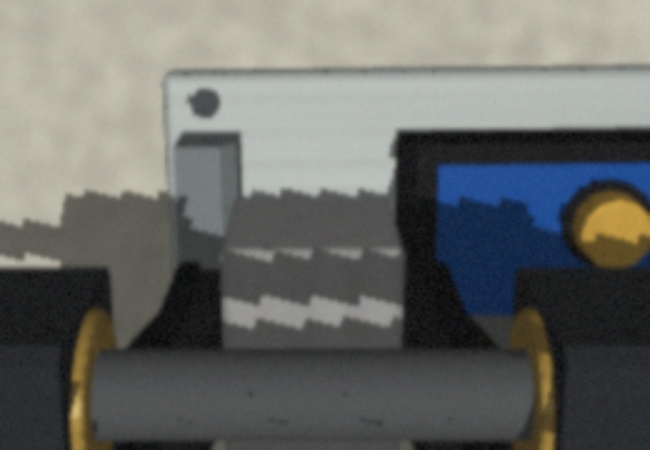

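The block (bottom edge x 232-403) is centred over the gap (240-395). Inserting.

Emit:
jog_arm --rows "0 0 0.002 0.006 0 0 0;0 0 0.002 0.01 0 0 0;0 0 0.002 0.014 0 0 0;0 0 0.002 0.018 0 0 0;0 0 0.002 0.018 0 0 0"

```text
time_s: 15.52
position: [0.5619, 0.2052, 0.0543]
tcp_rot: [[-0.261, 0.965, -0.001], [0.965, 0.261, -0.0], [0.0, -0.001, -1.0]]
force: [-0.2, -0.5, -2.1]
opening: 0.345
grasp_force: 30.0
```

Emit:
jog_arm --rows "0 0 0 0.004 0 0 0;0 0 0 0.008 0 0 0;0 0 0 0.012 0 0 0;0 0 0 0.014 0 0 0;0 0 0 0.014 0 0 0"

```text
time_s: 15.93
position: [0.5621, 0.2053, 0.0474]
tcp_rot: [[-0.261, 0.965, -0.0], [0.965, 0.261, -0.0], [0.0, -0.0, -1.0]]
force: [-0.1, -0.4, -2.5]
opening: 0.34
grasp_force: 30.0
```

Emit:
jog_arm --rows "0.55 0 0 0 0 0 0;0.55 0 0 0 0 0 0;0.55 0 0 0 0 0 0;0.55 0 0 0 0 0 0;0.55 0 0 -0.01 0 0 0;0.55 0 0 -0.05 0 0 0;0.55 0 0 -0.1 0 0 0;1 -0.08 0 -0.17 0 0 0;1 -0.08 0 -0.17 0 0 0;1 -0.08 0 -0.17 0 0 0"

```text
time_s: 16.77
position: [0.5754, 0.1651, 0.1356]
tcp_rot: [[-0.258, 0.966, 0.007], [0.966, 0.258, 0.0], [-0.002, 0.007, -1.0]]
force: [-0.6, -0.0, -0.5]
opening: 0.696
grasp_force: 0.0
```

```bash
python3 - <<'E'
from h import *
c=wcap(); st(); save(c,'ins4'); u,v=map(int,proj(c,np.array([.562,.205,.03]))); print(u,v)
cv2.imwrite('pics/ins4c.png',cv2.resize(cv2.imread('pics/ins4.png')[max(v-80,0):v+80,u-110:u+110],None,fx=2.5,fy=2.5))
for r in spot_point('block_a',c): print(np.round(r['point'],4),round(r['conf'],2))
tgt([.433,.11,.15],18)
E
```

```text
t 16.82 p [0.5735 0.166  0.1337] th 15.0 f [-0.6  0.8 -0.8] op 0.7406 mm 64.43 g 0.0
313 187
[0.5609 0.2051 0.0274] 0.86
[0.4334 0.1515 0.0133] 0.58
row -0.0371 -0.2982 -0.0351 -0.0004 -0.0008 -0.0658 th 18.0
```

View pics/ins4c.png

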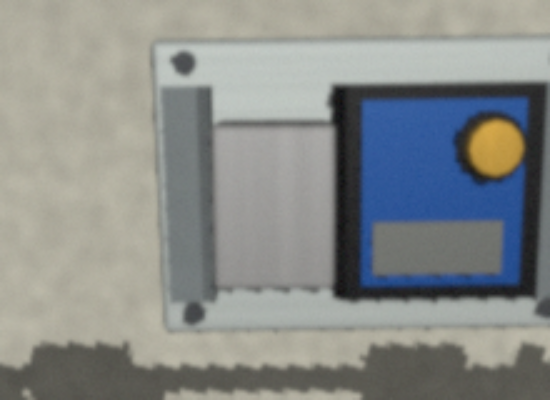

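The 30 block sits snugly in the blue gap, at crop (275,205). Next, the block near (0.433,0.152).

Emit:
jog_arm --rows "1 -0.03 -0.298 -0.035 0 0 -0.066;1 -0.03 -0.298 -0.035 0 0 -0.066;1 -0.03 -0.298 -0.035 0 0 -0.066;1 -0.03 -0.298 -0.035 0 0 -0.066;1 -0.03 -0.298 -0.035 0 0 -0.066;1 -0.03 -0.298 -0.035 0 0 -0.066;1 -0.03 -0.298 -0.035 0 0 -0.066"

```text
time_s: 17.45
position: [0.4333, 0.1139, 0.1495]
tcp_rot: [[-0.311, 0.95, 0.0], [0.95, 0.311, 0.0], [0.0, 0.0, -1.0]]
force: [0.7, 0.0, -0.1]
opening: 0.997
grasp_force: 0.0
```

```bash
python3 - <<'E'
from h import *
st(); c=wcap(); blocks(c)
for r in spot_point('block_a',c): print(np.round(r['point'],4),round(r['conf'],2))
tgt([0.433,0.1515,0.038],18)
E
```

```text
t 17.45 p [0.4333 0.1139 0.1495] th 18.1 f [ 0.7  0.  -0.1] op 0.9975 mm 86.78 g 0.0
rect [432.1 157.3] long,short 40.6 34.2 thick-dir 21.2 conf 0.91
rect [558.8 203.5] long,short 42.9 41.3 thick-dir -74.9 conf 0.7
[0.4362 0.1522 0.0129] 0.88
[0.5625 0.2045 0.025 ] 0.83
row 0.0724 0.0213 0.2233 0.0011 0.0002 0.0028 th 18.0
```

Emit:
jog_arm --rows "0.8 0.077 0.022 0.06 0 0 -0.033;0.7 0.077 0.022 0.12 0 0 -0.033;0.7 0.077 0.022 0.18 0 0 -0.033;0.7 0.077 0.022 0.21 0 0 -0.033;0.7 0.077 0.022 0.223 0 0 -0.033;0.7 0.077 0.022 0.223 0 0 -0.033;0 0.077 0.022 0.223 0 0 -0.033;0 0.077 0.022 0.223 0 0 -0.033;0 0.077 0.022 0.223 0 0 -0.033;0 0.077 0.022 0.223 0 0 -0.033;0 0.077 0.022 0.223 0 0 -0.033;0 0.077 0.022 0.223 0 0 -0.033;0 0.077 0.022 0.223 0 0 -0.033;0 0.077 0.022 0.223 0 0 -0.033;0 0.077 0.022 0.223 0 0 -0.033;0 0.077 0.022 0.223 0 0 -0.033;0 0.077 0.022 0.223 0 0 -0.033;0 0.077 0.022 0.223 0 0 -0.033"

```text
time_s: 19.1
position: [0.4321, 0.1534, 0.0394]
tcp_rot: [[-0.335, 0.942, 0.003], [0.942, 0.335, 0.0], [-0.001, 0.003, -1.0]]
force: [0.6, -0.3, 6.8]
opening: 0.386
grasp_force: 30.0
```

```bash
python3 -c "
from h import *; st();tgt([0.6104,-0.2336,0.062],-8.9);tgt([0.46,-0.05,0.16],-8.9)"
```

```text
t 19.1 p [0.4321 0.1534 0.0394] th 19.6 f [ 0.6 -0.3  6.8] op 0.3861 mm 33.59 g 30.0
row -0.8487 0.0769 -0.0445 0.0034 0.0000 0.6327 th -8.9
row -0.4021 -0.0831 -0.2412 0.0034 0.0000 0.6327 th -8.9
```

33.6 mm: the 34 block goes to red.

Emit:
jog_arm --rows "0 0 0 -0.06 0 0 0;0 0 0 -0.12 0 0 0;0 0 0 -0.18 0 0 0;0 -0.06 0 -0.24 0 0 0.1;0 -0.12 -0.02 -0.24 0 0 0.2;0 -0.18 -0.04 -0.24 0 0 0.3;0 -0.24 -0.05 -0.24 0 0 0.4;0 -0.3 -0.06 -0.24 0 0 0.5;0 -0.36 -0.08 -0.24 0 0 0.6;0 -0.4 -0.083 -0.24 0 0 0.633;0 -0.4 -0.083 -0.24 0 0 0.633"

```text
time_s: 20.02
position: [0.4608, -0.0528, 0.1587]
tcp_rot: [[0.16, 0.987, 0.003], [0.987, -0.16, -0.002], [-0.001, 0.003, -1.0]]
force: [1.0, 1.0, -1.3]
opening: 0.388
grasp_force: 30.0
```

```bash
python3 -c "
from h import *; st();tgt([0.6104,-0.2336,0.064],-8.9)"
```

```text
t 20.02 p [ 0.4608 -0.0528  0.1587] th -9.2 f [ 1.   1.  -1.3] op 0.3878 mm 33.74 g 30.0
row -0.3088 0.3526 0.1911 0.0040 0.0019 -0.0066 th -8.9
```

Emit:
jog_arm --rows "0 -0.06 0.07 0 0 0 0;0 -0.12 0.13 0 0 0 0;0 -0.18 0.2 0 0 0 0;0 -0.24 0.27 0 0 0 0;0 -0.29 0.33 0 0 0 -0.006;0 -0.309 0.353 0.02 0 0 -0.006;0 -0.309 0.353 0.08 0 0 -0.006;0 -0.309 0.353 0.13 0 0 -0.006;0 -0.309 0.353 0.17 0 0 -0.006;0 -0.309 0.353 0.188 0 0 -0.006;0 -0.309 0.353 0.188 0 0 -0.006;0 -0.309 0.353 0.188 0 0 -0.006"

```text
time_s: 21.02
position: [0.6095, -0.2283, 0.0645]
tcp_rot: [[0.149, 0.989, -0.001], [0.989, -0.149, 0.0], [0.0, -0.001, -1.0]]
force: [-0.1, 0.6, -1.1]
opening: 0.388
grasp_force: 29.9
```

```bash
python3 - <<'E'
from h import *
st();tgt([0.6104,-0.2336,0.055],-8.9)
c=wcap(); save(c,'ins5'); u,v=map(int,proj(c,np.array([.61,-.2336,.03]))); print(u,v)
cv2.imwrite('pics/ins5c.png',cv2.resize(cv2.imread('pics/ins5.png')[max(v-120,0):v+60,u-130:u+130],None,fx=2.5,fy=2.5))
E
```

```text
t 21.02 p [ 0.6095 -0.2283  0.0645] th -8.6 f [-0.1  0.6 -1.1] op 0.3877 mm 33.73 g 29.9
row -0.0103 0.0034 0.0191 -0.0008 -0.0005 0.0067 th -8.9
322 303
```

View pics/ins5c.png

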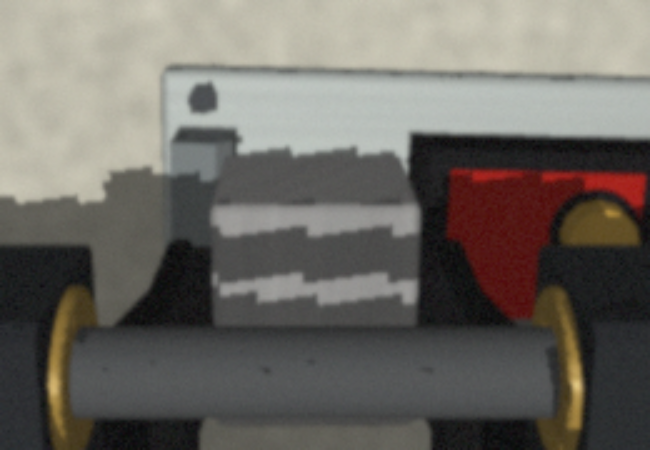

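The block's back edge (212-420) is about 1 mm left of the gap centre (323), so I'll nudge it and turn slightly.

Emit:
jog_arm --rows "0 -0.01 0.0035 0 0 0 0.015;0 -0.01 0.0035 0.006 0 0 0.015;0 -0.01 0.0035 0.01 0 0 0.015;0 -0.01 0.0035 0.014 0 0 0.015;0 -0.01 0.0035 0.018 0 0 0.015;0 -0.01 0.0035 0.021 0 0 0.015;0 -0.01 0.0035 0.021 0 0 0.015"

```text
time_s: 21.65
position: [0.6101, -0.234, 0.0535]
tcp_rot: [[0.162, 0.987, -0.001], [0.987, -0.162, 0.001], [0.0, -0.001, -1.0]]
force: [-0.4, 0.8, -1.7]
opening: 0.39
grasp_force: 29.9
```

Emit:
jog_arm --rows "0 0 0 0.004 0 0 0;0 0 0 0.008 0 0 0;0 0 0 0.011 0 0 0;0 0 0 0.0125 0 0 0;0 0 0 0.0125 0 0 0"

```text
time_s: 22.07
position: [0.6104, -0.2341, 0.0476]
tcp_rot: [[0.162, 0.987, -0.0], [0.987, -0.162, 0.0], [0.0, -0.0, -1.0]]
force: [0.6, -0.1, -1.0]
opening: 0.385
grasp_force: 29.9
```

Emit:
jog_arm --rows "0.58 0 0 0 0 0 0;0.58 0 0 0 0 0 0;0.58 0 0 0 0 0 0;0.58 0 0 0 0 0 0;0.58 0 0 -0.01 0 0 0;0.58 0 0 -0.05 0 0 0;0.58 0 0 -0.1 0 0 0;1 -0.08 0 -0.17 0 0 0;1 -0.08 0 -0.17 0 0 0;1 -0.08 0 -0.17 0 0 0"

```text
time_s: 22.9
position: [0.6058, -0.2774, 0.1364]
tcp_rot: [[0.165, 0.986, 0.007], [0.986, -0.165, -0.005], [-0.004, 0.008, -1.0]]
force: [-0.4, -0.4, 0.4]
opening: 0.726
grasp_force: 0.0
```

```bash
python3 - <<'E'
from h import *
c=wcap(); st(); save(c,'ins6'); u,v=map(int,proj(c,np.array([.61,-.234,.03]))); print(u,v)
cv2.imwrite('pics/ins6c.png',cv2.resize(cv2.imread('pics/ins6.png')[max(v-80,0):v+80,u-110:u+110],None,fx=2.5,fy=2.5))
for r in spot_point('block_a',c): print(np.round(r['point'],4),round(r['conf'],2))
c=capture('top')
for r in spot_point('block_a',c): print('top',np.round(r['point'],4),round(r['conf'],2))
tgt([.441,-.24,.15],25)
E
```

```text
t 22.95 p [ 0.6045 -0.275   0.1341] th -9.5 f [ 0.1 -0.8 -0.6] op 0.7672 mm 66.75 g 0.0
312 184
[ 0.4401 -0.1946  0.0137] 0.94
[ 0.6127 -0.2348  0.0258] 0.68
top [0.5663 0.2057 0.0224] 0.8
row 0.0108 -0.3298 -0.0368 -0.0038 -0.0043 -0.7624 th 25.0
```

View pics/ins6c.png

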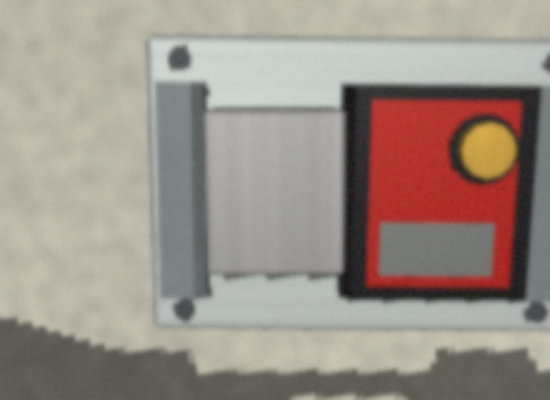

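The 34 block fills the red gap, at crop (275,190). Now the leftover block near (0.440,-0.195).

Emit:
jog_arm --rows "1 0.011 -0.33 -0.04 0 0 -0.76;1 0.011 -0.33 -0.04 0 0 -0.76;1 0.011 -0.33 -0.04 0 0 -0.76;1 0.011 -0.33 -0.04 0 0 -0.76;1 0.011 -0.33 -0.04 0 0 -0.76;1 0.011 -0.33 -0.04 0 0 -0.76;1 0.011 -0.33 -0.04 0 0 -0.76;1 0.011 -0.33 -0.04 0 0 -0.76"

```text
time_s: 23.77
position: [0.4433, -0.2417, 0.1524]
tcp_rot: [[-0.42, 0.908, 0.001], [0.908, 0.42, -0.0], [-0.001, 0.0, -1.0]]
force: [0.5, -0.1, 0.5]
opening: 1.001
grasp_force: 0.0
```

```bash
python3 - <<'E'
from h import *
st(); c=wcap(); blocks(c)
for r in spot_point('block_a',c): print(np.round(r['point'],4),round(r['conf'],2))
tgt([0.44,-0.1945,0.036],27)
E
```

```text
t 23.77 p [ 0.4433 -0.2417  0.1524] th 24.8 f [ 0.5 -0.1  0.5] op 1.0005 mm 87.05 g 0.0
rect [ 442.4 -191.2] long,short 40.6 26.0 thick-dir 26.7 conf 0.82
rect [ 586.9 -223.2] long,short 19.2 9.4 thick-dir -10.1 conf 0.61
[ 0.44   -0.1912  0.0167] 0.96
[ 0.6125 -0.2338  0.0227] 0.57
row 0.0886 0.0339 0.2329 0.0004 0.0006 -0.0471 th 27.0
```

Emit:
jog_arm --rows "0.8 0.092 0.036 0.06 0 0 -0.045;0.7 0.092 0.036 0.12 0 0 -0.045;0.7 0.092 0.036 0.18 0 0 -0.045;0.7 0.092 0.036 0.21 0 0 -0.045;0.7 0.092 0.036 0.232 0 0 -0.045;0.7 0.092 0.036 0.232 0 0 -0.045;0 0.092 0.036 0.232 0 0 -0.045;0 0.092 0.036 0.232 0 0 -0.045;0 0.092 0.036 0.232 0 0 -0.045;0 0.092 0.036 0.232 0 0 -0.045;0 0.092 0.036 0.232 0 0 -0.045;0 0.092 0.036 0.232 0 0 -0.045;0 0.092 0.036 0.232 0 0 -0.045;0 0.092 0.036 0.232 0 0 -0.045;0 0.092 0.036 0.232 0 0 -0.045;0 0.092 0.036 0.232 0 0 -0.045;0 0.092 0.036 0.232 0 0 -0.045;0 0.092 0.036 0.232 0 0 -0.045;0 0.092 0.036 0.232 0 0 -0.045"

```text
time_s: 25.5
position: [0.4397, -0.1926, 0.0374]
tcp_rot: [[-0.452, 0.892, 0.002], [0.892, 0.452, -0.001], [-0.002, 0.001, -1.0]]
force: [0.2, 0.4, 5.7]
opening: 0.296
grasp_force: 30.0
```

```bash
python3 - <<'E'
from h import *
st(); c=capture('top')
for r in spot_point('block_tray',c)[:3]: print('tray',np.round(r['point'],4),round(r['conf'],2))
for r in outline_of('block_tray',c)[:2]:
    m=r['region']; v,u=np.nonzero(m); print(ray(c,u.mean(),v.mean(),.01))
tgt([.468,-.357,.10],20); tgt([.468,-.357,.046],20)
E
```

```text
t 25.5 p [ 0.4397 -0.1926  0.0374] th 26.9 f [0.2 0.4 5.7] op 0.2965 mm 25.79 g 30.0
tray [ 0.275  -0.2695 -0.0032] 0.56
[ 0.26283819 -0.26449372  0.01      ]
row -0.3190 -0.0982 -0.1248 0.0014 0.0021 0.1534 th 20.0
row -0.3189 -0.0983 -0.0168 0.0014 0.0021 0.1534 th 20.0
```

Emit:
jog_arm --rows "0 0 0 -0.06 0 0 0;0 0 0 -0.124 0 0 0;0 -0.07 -0.02 -0.124 0 0 0.05;0 -0.14 -0.05 -0.124 0 0 0.1;0 -0.21 -0.07 -0.124 0 0 0.15;0 -0.28 -0.09 -0.124 0 0 0.15;0 -0.319 -0.098 -0.124 0 0 0.15;0 -0.319 -0.098 -0.124 0 0 0.15;0 -0.319 -0.098 -0.07 0 0 0.15;0 -0.319 -0.098 -0.03 0 0 0.15;0 -0.319 -0.098 -0.016 0 0 0.15;0 -0.319 -0.098 -0.013 0 0 0.15;0 -0.319 -0.098 -0.013 0 0 0.15"

```text
time_s: 26.73
position: [0.4668, -0.3553, 0.0426]
tcp_rot: [[-0.345, 0.939, -0.002], [0.939, 0.345, 0.002], [0.003, -0.001, -1.0]]
force: [-0.8, 0.7, -1.7]
opening: 0.297
grasp_force: 30.0
```

Emit:
jog_arm --rows "0.7 0 0 0 0 0 0;0.7 0 0 0 0 0 0;0.7 0 0 0 0 0 0;0.7 0 0 0 0 0 0;0.7 0 0 0 0 0 0;0.7 0 0 -0.05 0 0 0;0.7 0 0 -0.12 0 0 0;0.7 0 0 -0.19 0 0 0;0.7 0 0 -0.26 0 0 0;0.7 0 0 -0.33 0 0 0"

```text
time_s: 27.57
position: [0.4672, -0.3563, 0.21]
tcp_rot: [[-0.345, 0.939, -0.0], [0.939, 0.345, 0.0], [0.0, -0.0, -1.0]]
force: [1.2, -0.5, -0.2]
opening: 0.7
grasp_force: 0.0
```

```bash
python3 - <<'E'
from h import *
st(); c=wcap(); save(c,'tray')
for n in ('block_a','block_tray'):
  for r in spot_point(n,c)[:3]: print(n,np.round(r['point'],4),round(r['conf'],2),np.round(proj(c,r['point'])))
tgt([.35,.1,.3],60)
E
```

```text
t 27.57 p [ 0.4672 -0.3563  0.21  ] th 20.2 f [ 1.2 -0.5 -0.2] op 0.7003 mm 60.92 g 0.0
block_a [ 0.6098 -0.2304  0.0241] 0.92 [537. 143.]
block_a [ 0.4641 -0.3547  0.0219] 0.57 [316. 223.]
block_tray [ 0.2733 -0.2662  0.0008] 0.96 [132.  38.]
row 0.9408 0.0930 -0.1830 0.0003 0.0106 -0.8851 th 60.0
```

View pics/tray.png

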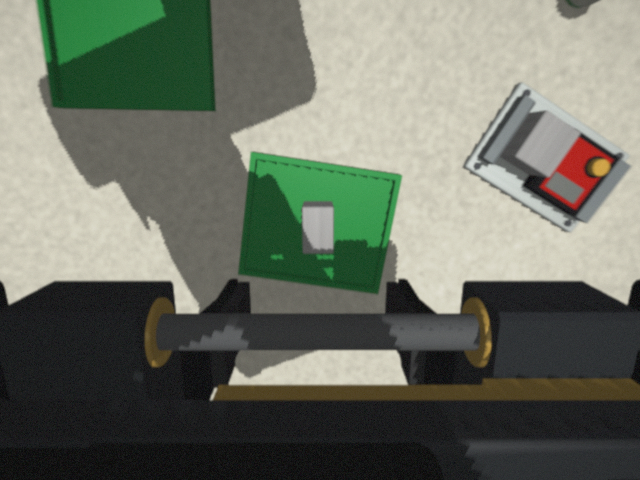

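The leftover block lies in the right-hand tray at (318,228). Now the probe.

```bash
python3 -c "
from h import *; tgt([.46,-.03,.25],10)"
```

```text
row 0.6217 0.2096 -0.0802 0.0047 0.0093 0.2260 th 10.0
```

Emit:
jog_arm --rows "1 0.62 0.21 -0.08 0 0 0.226;1 0.62 0.21 -0.08 0 0 0.226;1 0.62 0.21 -0.08 0 0 0.226;1 0.62 0.21 -0.08 0 0 0.226;1 0.62 0.21 -0.08 0 0 0.226;1 0.62 0.21 -0.08 0 0 0.226;1 0.62 0.21 -0.08 0 0 0.226;1 0.62 0.21 -0.08 0 0 0.226;1 0.62 0.21 -0.08 0 0 0.226;1 0.62 0.21 -0.08 0 0 0.226"

```text
time_s: 28.55
position: [0.4581, -0.0273, 0.2474]
tcp_rot: [[-0.178, 0.984, -0.002], [0.984, 0.178, 0.001], [0.001, -0.002, -1.0]]
force: [0.3, -0.8, 0.7]
opening: 0.998
grasp_force: 0.0
```

```bash
python3 -c "
from h import *; st(); tgt([.435,.28,.20],10)"
```

```text
t 28.55 p [ 0.4581 -0.0273  0.2474] th 10.3 f [ 0.3 -0.8  0.7] op 0.9984 mm 86.86 g 0.0
row 0.6128 0.0643 0.0952 -0.0028 -0.0012 0.0058 th 10.0
```

Emit:
jog_arm --rows "1 0.613 0.064 0.04 0 0 0;1 0.613 0.064 0.04 0 0 0;1 0.613 0.064 0.04 0 0 0;1 0.613 0.064 0.04 0 0 0;1 0.613 0.064 0.04 0 0 0;1 0.613 0.064 0.04 0 0 0;1 0.613 0.064 0.04 0 0 0;1 0.613 0.064 0.08 0 0 0;1 0.613 0.064 0.08 0 0 0;1 0.613 0.064 0.08 0 0 0"

```text
time_s: 29.38
position: [0.437, 0.2771, 0.2063]
tcp_rot: [[-0.174, 0.985, -0.004], [0.985, 0.174, -0.002], [-0.002, -0.005, -1.0]]
force: [0.2, -0.2, 1.0]
opening: 1.001
grasp_force: 0.0
```

```bash
python3 - <<'E'
from h import *
st(); c=wcap(); save(c,'probe'); np.savez('probe.npz',**{k:c[k] for k in ['R','t','fx','fy','cx','cy']})
for n in ('probe_mid','stand','probe_tip'):
  for r in spot_point(n,c)[:2]: print(n,np.round(r['point'],4),round(r['conf'],2),np.round(proj(c,r['point'])))
u,v=map(int,proj(c,np.array([.432,.341,.09]))); y=max(v-80,0); print(u-110,y)
cv2.imwrite('pics/probec.png',cv2.resize(cv2.imread('pics/probe.png')[y:y+180,u-110:u+110],None,fx=3,fy=3,interpolation=2))
E
```

```text
t 29.38 p [0.437  0.2771 0.2063] th 10.0 f [ 0.2 -0.2  1. ] op 1.0014 mm 87.12 g 0.0
probe_mid [0.4283 0.3417 0.0957] 0.6 [324. 149.]
219 71
```

View pics/probec.png

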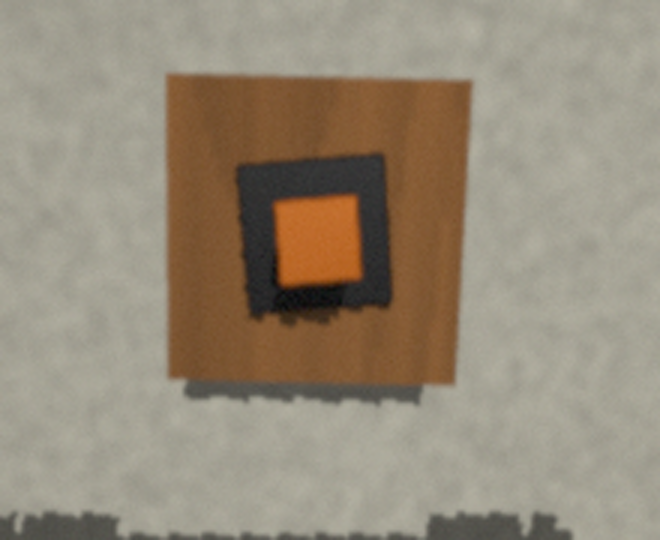

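The probe handle top is at crop (318,240), turned about 4° counter-clockwise from the tool. The stand corners are (167,74), (470,82), (455,383) and (170,378).

```bash
python3 - <<'E'
from h import *
c=dict(np.load('probe.npz')); f=lambda x,y,z: ray(c,219+x/3,71+y/3,z)
h=f(318,240,.12); print('handle',h); print('collar',f(317,235,.07)); 
S=[f(*p,.064) for p in ((167,74),(470,82),(455,383),(170,378))]; print('stand',np.mean(S,0),[round(np.linalg.norm(S[i]-S[i-1])*1e3) for i in range(4)])
tgt([h[0],h[1],.15],14); tgt([h[0],h[1],.098],14)
E
```

```text
handle [0.42863304 0.34148233 0.12      ]
collar [0.42918054 0.34135861 0.07      ]
stand [0.42889528 0.34135961 0.064     ] [69, 69, 69, 69]
row 0.1317 0.0028 0.1172 0.0005 0.0004 -0.0924 th 14.0
row 0.1317 0.0028 0.2212 0.0005 0.0004 -0.0924 th 14.0
```

Emit:
jog_arm --rows "0.6 0.06 0.0028 0.05 0 0 -0.092;0.6 0.132 0.0028 0.06 0 0 -0.092;0.6 0.132 0.0028 0.08 0 0 -0.092;0.6 0.132 0.0028 0.1 0 0 -0.092;0.6 0.132 0.0028 0.16 0 0 -0.092;0.6 0.132 0.0028 0.2 0 0 -0.092;0.6 0.132 0.0028 0.22 0 0 -0.092;0.6 0.132 0.0028 0.22 0 0 -0.092;0 0.132 0.0028 0.22 0 0 -0.092;0 0.132 0.0028 0.22 0 0 -0.092;0 0.132 0.0028 0.22 0 0 -0.092;0 0.132 0.0028 0.22 0 0 -0.092;0 0.132 0.0028 0.22 0 0 -0.092;0 0.132 0.0028 0.22 0 0 -0.092;0 0.132 0.0028 0.22 0 0 -0.092;0 0.132 0.0028 0.22 0 0 -0.092;0 0.132 0.0028 0.22 0 0 -0.092;0 0.132 0.0028 0.22 0 0 -0.092;0 0.132 0.0028 0.22 0 0 -0.092;0 0.132 0.0028 0.22 0 0 -0.092"

```text
time_s: 31.25
position: [0.4278, 0.3434, 0.0988]
tcp_rot: [[-0.244, 0.97, 0.001], [0.97, 0.244, 0.0], [0.0, 0.001, -1.0]]
force: [-0.4, -0.3, 5.8]
opening: 0.182
grasp_force: 30.0
```

```bash
python3 - <<'E'
from h import *
st()
E={'blue':((171,95),(645,172),[0.562,.205,15.3]),'yellow':((185,83),(656,177),0),'red':((175,82),(652,300),0)}
for n,(o,p,_) in E.items():
    c=dict(np.load(n+'2.npz')); print(n,np.round(ray(c,o[0]+p[0]/3,o[1]+p[1]/3,.030),4))
tgt([.429,.3414,.19],14)
E
```

```text
t 31.25 p [0.4278 0.3434 0.0988] th 14.1 f [-0.4 -0.3  5.8] op 0.1824 mm 15.87 g 30.0
blue [0.6114 0.2314 0.03  ]
yellow [0.6585 0.0106 0.03  ]
red [ 0.6639 -0.2306  0.03  ]
row -0.0045 0.0015 -0.1824 0.0011 -0.0003 0.0030 th 14.0
```

```bash
python3 -c "
from h import *; tgt([.4285,.3414,.20],14);tgt([.58,.03,.20],14)"
```

```text
row -0.0042 0.0005 -0.2024 0.0011 -0.0003 0.0030 th 14.0
row -0.6822 0.1423 -0.2025 0.0011 -0.0003 0.0030 th 14.0
```

Emit:
jog_arm --rows "0 0 0 -0.06 0 0 0;0 0 0 -0.12 0 0 0;0 0 0 -0.17 0 0 0;0 0 0 -0.2 0 0 0;0 0 0 -0.2 0 0 0;0 -0.07 0.015 -0.2 0 0 0;0 -0.14 0.03 -0.2 0 0 0;0 -0.21 0.045 -0.2 0 0 0;0 -0.28 0.06 -0.2 0 0 0;0 -0.35 0.075 -0.2 0 0 0;0 -0.42 0.09 -0.2 0 0 0;0 -0.49 0.105 -0.2 0 0 0;0 -0.56 0.12 -0.2 0 0 0;0 -0.63 0.135 -0.2 0 0 0;0 -0.68 0.142 -0.2 0 0 0;0 -0.68 0.142 -0.2 0 0 0"

```text
time_s: 32.58
position: [0.5815, 0.0258, 0.1965]
tcp_rot: [[-0.239, 0.971, 0.001], [0.971, 0.239, -0.002], [-0.002, 0.0, -1.0]]
force: [-0.7, -0.7, -0.1]
opening: 0.178
grasp_force: 30.0
```

```bash
python3 -c "
from h import *; st(); tgt([.6645,-.2308,.20],14);tgt([.6645,-.2308,.112],14)"
```

```text
t 32.58 p [0.5815 0.0258 0.1965] th 13.8 f [-0.7 -0.7 -0.1] op 0.1779 mm 15.48 g 30.0
row -0.5381 0.0384 -0.0059 0.0001 0.0026 -0.0034 th 14.0
row -0.5378 0.0384 0.1701 0.0001 0.0026 -0.0034 th 14.0
```

Carrying to above red (tip about 6 mm over the contact), then a check.

Emit:
jog_arm --rows "0 -0.07 0.005 0 0 0 0;0 -0.14 0.01 0 0 0 0;0 -0.21 0.015 0 0 0 0;0 -0.28 0.02 0 0 0 0;0 -0.35 0.025 0 0 0 0;0 -0.42 0.03 0 0 0 0;0 -0.49 0.035 0 0 0 0;0 -0.538 0.0384 0 0 0 0;0 -0.538 0.0384 0.05 0 0 0;0 -0.538 0.0384 0.1 0 0 0;0 -0.538 0.0384 0.14 0 0 0;0 -0.538 0.0384 0.15 0 0 0;0 -0.538 0.0384 0.15 0 0 0"

```text
time_s: 33.67
position: [0.6615, -0.2237, 0.1194]
tcp_rot: [[-0.244, 0.97, -0.007], [0.97, 0.244, 0.004], [0.005, -0.006, -1.0]]
force: [-0.3, 0.6, -0.6]
opening: 0.18
grasp_force: 30.0
```

```bash
python3 - <<'E'
from h import *
st(); tgt([.6645,-.2308,.112],14)
c=wcap(); save(c,'touch'); print(proj(c,np.array([.6645,-.2308,.03])))
for n in ('probe_tip','pad_red'):
  for r in spot_point(n,c)[:2]: print(n,np.round(r['point'],4),round(r['conf'],2),np.round(proj(c,r['point'])))
E
```

```text
t 33.67 p [ 0.6615 -0.2237  0.1194] th 14.1 f [-0.3  0.6 -0.6] op 0.1796 mm 15.63 g 30.0
row -0.0154 0.0025 0.0146 -0.0072 -0.0067 0.0032 th 14.0
(np.float64(321.71058468791705), np.float64(272.2675234465363))
probe_tip [ 0.6611 -0.227   0.0355] 0.78 [318. 268.]
pad_red [ 0.6611 -0.2357  0.0334] 0.46 [314. 280.]
```

View pics/touch.png

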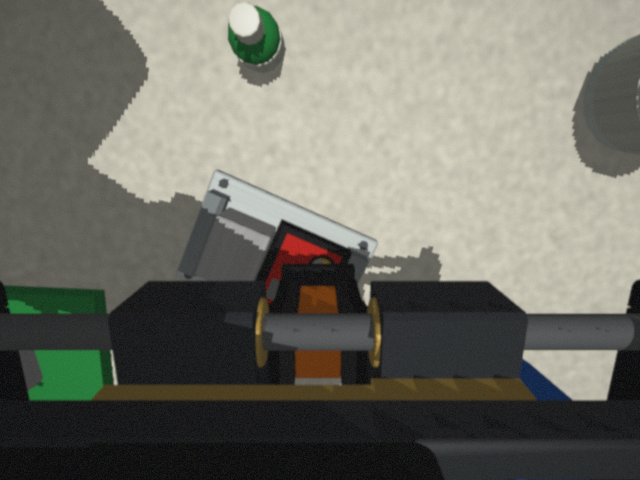

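The brass contact peeks out at (320,262), consistent with the projection at (322,272). Touching.

Emit:
jog_arm --rows "0 -0.015 0.0025 0 -0.007 -0.006 0;0 -0.015 0.0025 0 -0.007 -0.006 0;0 -0.015 0.0025 0.006 -0.007 -0.006 0;0 -0.015 0.0025 0.01 -0.007 -0.006 0;0 -0.015 0.0025 0.014 -0.007 -0.006 0;0 -0.015 0.0025 0.015 -0.007 -0.006 0;0 -0.015 0.0025 0.015 -0.007 -0.006 0;0 -0.015 0.0025 0.015 -0.007 -0.006 0"

```text
time_s: 34.48
position: [0.6666, -0.2322, 0.1156]
tcp_rot: [[-0.244, 0.97, 0.006], [0.97, 0.244, -0.003], [-0.004, 0.005, -1.0]]
force: [-0.1, -0.1, -0.3]
opening: 0.183
grasp_force: 30.0
```

```bash
python3 -c "
from h import *; st(); tgt([.6595,.0108,.20],14)"
```

```text
t 34.48 p [ 0.6666 -0.2322  0.1156] th 14.1 f [-0.1 -0.1 -0.3] op 0.1832 mm 15.94 g 30.0
row 0.4740 0.1057 -0.1703 0.0067 0.0057 0.0030 th 14.0
```

Emit:
jog_arm --rows "0 0.002 -0.004 0.003 0.007 0.006 0;0 0.002 -0.004 0.006 0.007 0.006 0;0 0.002 -0.004 0.007 0.007 0.006 0;0 0.002 -0.004 0.007 0.007 0.006 0"

```text
time_s: 34.82
position: [0.6645, -0.2318, 0.1125]
tcp_rot: [[-0.244, 0.97, -0.0], [0.97, 0.244, 0.0], [0.0, -0.0, -1.0]]
force: [-1.1, -0.6, 2.3]
opening: 0.184
grasp_force: 30.0
```

Emit:
jog_arm --rows "0 0 0 0.0015 0 0 0;0 0 0 0.0015 0 0 0;0 0 0 0.0015 0 0 0"

```text
time_s: 35.07
position: [0.6645, -0.2318, 0.1118]
tcp_rot: [[-0.244, 0.97, -0.0], [0.97, 0.244, -0.0], [-0.0, -0.0, -1.0]]
force: [-0.8, 0.2, 2.0]
opening: 0.183
grasp_force: 30.0
```

```bash
python3 -c "
from h import *; st(); tgt([.6595,.0108,.18],14);tgt([.6595,.0108,.12],14)"
```

```text
t 35.07 p [ 0.6645 -0.2318  0.1118] th 14.1 f [-0.8  0.2  2. ] op 0.183 mm 15.92 g 30.0
row 0.4730 0.1087 -0.1364 -0.0001 0.0001 0.0030 th 14.0
row 0.4730 0.1087 -0.0164 -0.0001 0.0001 0.0030 th 14.0
```

Steady 2 N contact on red. On to yellow: lift first, tip above the bottle.

Emit:
jog_arm --rows "0 0 0 -0.05 0 0 0;0 0 0 -0.1 0 0 0;0 0 0 -0.136 0 0 0;0 0.07 0.015 -0.136 0 0 0;0 0.14 0.03 -0.136 0 0 0;0 0.21 0.048 -0.136 0 0 0;0 0.28 0.064 -0.136 0 0 0;0 0.35 0.08 -0.136 0 0 0;0 0.42 0.096 -0.136 0 0 0;0 0.473 0.1087 -0.136 0 0 0;0 0.473 0.1087 -0.136 0 0 0;0 0.473 0.1087 -0.08 0 0 0;0 0.473 0.1087 -0.03 0 0 0;0 0.473 0.1087 -0.018 0 0 0;0 0.473 0.1087 -0.018 0 0 0;0 0.473 0.1087 -0.018 0 0 0"

```text
time_s: 36.4
position: [0.6598, 0.0102, 0.1205]
tcp_rot: [[-0.244, 0.97, -0.0], [0.97, 0.244, -0.0], [-0.0, -0.0, -1.0]]
force: [0.3, -0.7, 0.6]
opening: 0.178
grasp_force: 30.0
```

```bash
python3 -c "
from h import *; st(); tgt([.6595,.0108,.111],14)"
```

```text
t 36.4 p [0.6598 0.0102 0.1205] th 14.1 f [ 0.3 -0.7  0.6] op 0.1776 mm 15.45 g 30.0
row 0.0013 -0.0003 0.0190 -0.0001 0.0000 0.0021 th 14.0
```

Emit:
jog_arm --rows "0 0.001 0 0.006 0 0 0;0 0.001 0 0.011 0 0 0;0 0.001 0 0.015 0 0 0;0 0.001 0 0.018 0 0 0;0 0.001 0 0.018 0 0 0;0 0.001 0 0.018 0 0 0;0 0.001 0 0.018 0 0 0"

```text
time_s: 36.98
position: [0.6602, 0.011, 0.1123]
tcp_rot: [[-0.244, 0.97, 0.002], [0.97, 0.244, -0.001], [-0.001, 0.002, -1.0]]
force: [1.5, 1.0, 2.4]
opening: 0.183
grasp_force: 30.0
```

```bash
python3 -c "
from h import *; st(); tgt([.612,.2315,.18],14);tgt([.612,.2315,.12],14)"
```

```text
t 36.98 p [0.6602 0.011  0.1123] th 14.1 f [1.5 1.  2.4] op 0.1834 mm 15.95 g 30.0
row 0.4510 0.0145 -0.1359 0.0024 0.0013 0.0030 th 14.0
row 0.4511 0.0142 -0.0159 0.0024 0.0013 0.0030 th 14.0
```

Emit:
jog_arm --rows "0 0 0 0.002 0 0 0;0 0 0 0.002 0 0 0;0 0 0 -0.05 0 0 0;0 0 0 -0.1 0 0 0;0 0 0 -0.136 0 0 0;0 0.07 0.002 -0.136 0 0 0;0 0.14 0.005 -0.136 0 0 0;0 0.21 0.007 -0.136 0 0 0;0 0.28 0.009 -0.136 0 0 0;0 0.35 0.011 -0.136 0 0 0;0 0.42 0.013 -0.136 0 0 0;0 0.451 0.0143 -0.136 0 0 0;0 0.451 0.0143 -0.136 0 0 0;0 0.451 0.0143 -0.08 0 0 0;0 0.451 0.0143 -0.03 0 0 0;0 0.451 0.0143 -0.018 0 0 0;0 0.451 0.0143 -0.018 0 0 0;0 0.451 0.0143 -0.018 0 0 0"

```text
time_s: 38.48
position: [0.6116, 0.2307, 0.1204]
tcp_rot: [[-0.243, 0.97, -0.001], [0.97, 0.243, -0.0], [-0.0, -0.001, -1.0]]
force: [0.9, -0.1, -0.7]
opening: 0.178
grasp_force: 30.0
```

```bash
python3 -c "
from h import *; st(); tgt([.612,.2315,.111],14)"
```

```text
t 38.48 p [0.6116 0.2307 0.1204] th 14.1 f [ 0.9 -0.1 -0.7] op 0.1776 mm 15.45 g 30.0
row 0.0013 0.0012 0.0189 -0.0011 0.0001 0.0015 th 14.0
```

Emit:
jog_arm --rows "0 0.001 0.001 0.006 0 0 0;0 0.001 0.001 0.011 0 0 0;0 0.001 0.001 0.015 0 0 0;0 0.001 0.001 0.018 0 0 0;0 0.001 0.001 0.019 0 0 0;0 0.001 0.001 0.019 0 0 0;0 0.001 0.001 0.019 0 0 0;0 0.001 0.001 0.019 0 0 0"

```text
time_s: 39.15
position: [0.6125, 0.2323, 0.1117]
tcp_rot: [[-0.244, 0.97, 0.002], [0.97, 0.244, 0.0], [-0.0, 0.002, -1.0]]
force: [1.5, -0.0, 2.1]
opening: 0.182
grasp_force: 30.0
```

```bash
python3 -c "
from h import *; st(); tgt([.4285,.3425,.20],14);tgt([.4285,.3425,.13],14)"
```

```text
t 39.15 p [0.6125 0.2323 0.1117] th 14.1 f [ 1.5 -0.   2.1] op 0.1818 mm 15.81 g 30.0
row 0.3035 -0.3026 -0.1774 0.0028 0.0005 0.0031 th 14.0
row 0.3035 -0.3029 -0.0374 0.0028 0.0005 0.0031 th 14.0
```

Blue is touched at 2 N. Now back to the stand.

Emit:
jog_arm --rows "0 0 0 0.001 0 0 0;0 0 0 0.001 0 0 0;0 0 0 -0.05 0 0 0;0 0 0 -0.11 0 0 0;0 0 0 -0.17 0 0 0;0 0.05 -0.05 -0.177 0 0 0;0 0.1 -0.1 -0.177 0 0 0;0 0.15 -0.15 -0.177 0 0 0;0 0.2 -0.2 -0.177 0 0 0;0 0.25 -0.25 -0.177 0 0 0;0 0.3035 -0.3026 -0.177 0 0 0;0 0.3035 -0.3026 -0.177 0 0 0;0 0.3035 -0.3026 -0.13 0 0 0;0 0.3035 -0.3026 -0.11 0 0 0;0 0.3035 -0.3026 -0.11 0 0 0;0 0.3035 -0.3026 -0.11 0 0 0"

```text
time_s: 40.48
position: [0.4273, 0.3418, 0.165]
tcp_rot: [[-0.243, 0.97, -0.003], [0.97, 0.243, -0.001], [-0.001, -0.004, -1.0]]
force: [0.4, -0.5, -0.5]
opening: 0.181
grasp_force: 30.0
```

```bash
python3 -c "
from h import *; st(); tgt([.4283,.3422,.13],14);tgt([.4283,.3422,.099],14)"
```

```text
t 40.48 p [0.4273 0.3418 0.165 ] th 14.1 f [ 0.4 -0.5 -0.5] op 0.1812 mm 15.77 g 30.0
row 0.0003 0.0023 0.0699 -0.0045 0.0008 0.0020 th 14.0
row 0.0003 0.0025 0.1319 -0.0045 0.0008 0.0020 th 14.0
```

Emit:
jog_arm --rows "0 0 0.002 0.02 0 0 0;0 0 0.002 0.04 0 0 0;0 0 0.002 0.06 0 0 0;0 0 0.002 0.08 0 0 0;0 0 0.002 0.1 0 0 0;0 0 0.002 0.115 0 0 0;0 0 0.002 0.125 0 0 0;0 0 0.002 0.13 0 0 0;0 0 0.002 0.13 0 0 0"

```text
time_s: 41.23
position: [0.4286, 0.3426, 0.1003]
tcp_rot: [[-0.244, 0.97, -0.001], [0.97, 0.244, -0.001], [-0.0, -0.001, -1.0]]
force: [-0.2, 0.6, -1.2]
opening: 0.177
grasp_force: 30.0
```

Emit:
jog_arm --rows "0 0 0 0.002 0 0 0;0 0 0 0.002 0 0 0;0.5 0 0 0.002 0 0 0;0.5 0 0 0.002 0 0 0;0.5 0 0 0.002 0 0 0;0.5 0 0 0.002 0 0 0;0.5 0 0 0.002 0 0 0;0.5 0 0 -0.04 0 0 0;0.5 0 0 -0.1 0 0 0;0.5 0 0 -0.16 0 0 0;1 -0.12 0 -0.21 0 0 0;1 -0.12 0 -0.21 0 0 0;1 -0.12 0 -0.21 0 0 0;1 -0.12 0 -0.21 0 0 0"

```text
time_s: 42.4
position: [0.444, 0.284, 0.2068]
tcp_rot: [[-0.242, 0.97, 0.001], [0.97, 0.242, 0.001], [0.001, 0.002, -1.0]]
force: [0.4, 0.9, -0.0]
opening: 0.716
grasp_force: 0.0
```

```bash
python3 - <<'E'
from h import *
st(); c=wcap(); save(c,'fin1')
for r in spot_point('probe_mid',c)[:2]: print(np.round(r['point'],4),round(r['conf'],2))
for r in spot_point('block_a',c)[:4]: print('b',np.round(r['point'],4),round(r['conf'],2))
t=capture('top'); save(t,'fin2')
for r in spot_point('block_a',t)[:6]: print('b top',np.round(r['point'],4),round(r['conf'],2))
a=cv2.imread('pics/fin1.png')[60:280,190:420]; b=cv2.imread('pics/fin2.png')[130:330,130:570]
a=cv2.resize(a,(418,400)); b=cv2.resize(b,(798,363))
u,v=0,0
cv2.imwrite('pics/fin.png',np.vstack([np.hstack([cv2.resize(a,(240,230)),np.zeros((230,558,3),np.uint8)]),b]))
E
```

```text
t 42.4 p [0.444  0.284  0.2068] th 14.0 f [ 0.4  0.9 -0. ] op 0.7162 mm 62.31 g 0.0
[0.4317 0.3406 0.0931] 0.64
b top [0.5648 0.203  0.0218] 0.92
b top [ 0.4661 -0.3614  0.0258] 0.75
b top [ 0.6088 -0.2316  0.0237] 0.7
b top [ 0.6077 -0.016   0.024 ] 0.67
```

View pics/fin.png

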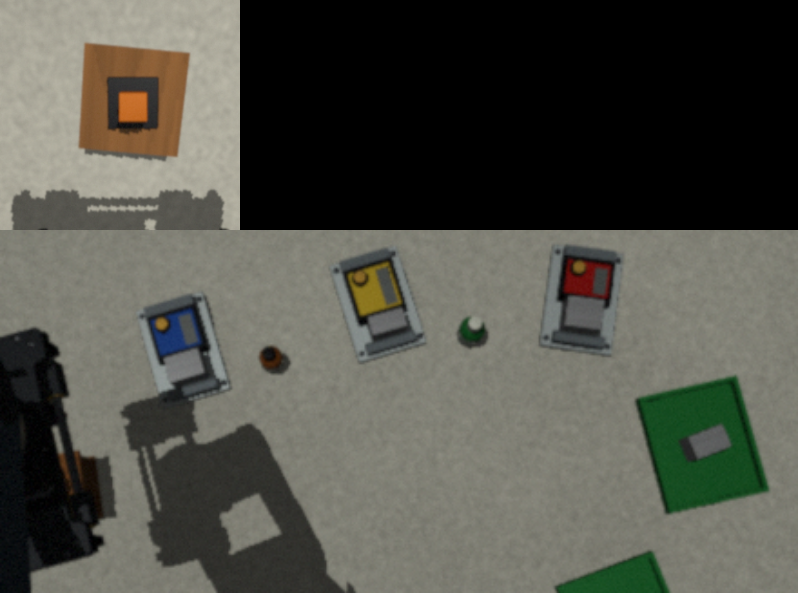

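The final view shows all three gaps filled (blue, yellow and red blocks at (183,365), (388,322) and (583,313)). The leftover is in the right tray (708,442), both bottles stand, and the probe hangs upright in its stand (133,105 in the inset). Handing in.

```bash
python3 -c "
from rig import bot; print(bot.hand_in())"
```

```text
the job is handed in; nothing more can be done
None
```

I packed all three cradles (34 mm block in red, 22 mm in yellow, 30 mm in blue), touched the contacts red, yellow, blue at about 2 N each, hung the probe back in its stand, put the leftover 26 mm block in the right-hand tray, and handed the job in at about 42 s; the hand-in returned no verdict.

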